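# Clear the fallen spice jar and turn the recipe binder's leaf

## Task

A spice jar has fallen over onto the open recipe binder. First stand it back up, cap on top, centred on the cork disc at the empty place in the spice tray behind the binder; then turn the binder's top divider leaf over its rings from the right side to the left so that it lies fully flat with its other face showing. Leave the second leaf beneath it lying on the right, do not upset or shift the other jars, the mug, the tin or the pepper mill, and let go of everything.

Things in the scene. Friction and masses are not known exactly. Their poses are not given: they have to be found in the camera images.
- binder: Grey ring binder lying open, fixed, place and yaw vary; origin under the middle of its spine; x along the spine (away from the robot at yaw 0), y to the left page. Covers 172 mm (x) by 256 mm (y) by 3 mm. On each a flat sheaf of cards, 148 mm in x, from 15 to 120 mm either side in y; the left sheaf's top is 16 mm above the worktop.
- binder_hinge (a point): Middle of the ring axis (the leaf's hinge line, along the binder's x), 18.5 mm above the worktop; axes as the binder's. Three steel rings of 12 mm radius stand round it at x = -55, 0 and 55 mm; their tops are 13 mm above it.
- top_leaf (a joint): Angle of the top leaf about the ring axis: 0 flat on the right (-y), pi/2 upright, pi flat on the left page (stop). Stiff brown board, 148 mm along the spine, 4 mm thick, from 9 to 124 mm off the axis, 60 g, grey tab on its outer edge. Starts at 0 to 0.3. Stiff rings: it stays at whatever angle it is left (0.07 N m friction, at the tab 0.5 N plus weight).
- top_leaf_tab (a point): Grip point of the top leaf's tab, mid-thickness, 140 mm from the ring axis, 35 mm from the binder's middle to +x. Tab: 30 mm wide along the spine, 5 mm thick, sticks out from 124 to 153 mm off the axis, past the covers: only worktop below. Axes turn with the leaf: the binder's at joint 0, turned by -q about the binder's x at joint q; -y points outward.
- under_leaf (a joint): Angle of the second leaf, which lies flat (0) under the top leaf on the right and has to stay there: same form, 3 mm thick, axis 5 mm lower.
- under_leaf_tab (a point): Tab of the second leaf: same size, 140 mm from its axis, 50 mm from the binder's middle to -x (the nearer tab to the robot). To be left alone.
- fallen_jar_center (a point): Centre of the fallen spice jar, half-way up its axis: cylinder 41 mm in diameter, 105 mm long, glass with a dark cap, 75 to 155 g, can roll. z runs along it from bottom to cap. Starts lying on the left page, cap roughly to binder +y, up to 65 degrees either way, sometimes past the page's edge. Upright in the tray its centre is 56.5 mm above the worktop.
- gap (a point): Centre of the cork disc (38 mm across, flush) that marks the empty place in the tray, on its floor, 4 mm above the worktop. Any of the four places may be the empty one.
- lane: Low wooden spice tray behind the binder, fixed, place and yaw vary; origin under its middle. 340 mm long (y), 68 mm wide (x, away from the robot). Floor 4 mm above the worktop; long rails 12 mm high, 58 mm apart inside; end rails 16 mm high. Four places at y = -120, -40, 40, 120 mm, three of them with standing jars.
- standing_jar_1: Standing spice jar in the tray, 41 mm in diameter, 105 mm tall; origin at its underside. To be left alone.
- standing_jar_2: Standing spice jar in the tray, same size; origin at its underside. To be left alone.
- standing_jar_3: Standing spice jar in the tray, same size; origin at its underside. To be left alone.
- mug: White mug, 82 x 114 x 91 mm high, left of the binder, a bystander; origin at its underside.
- tin: Food tin, 75 mm in diameter, 58 mm high, right of the binder, a bystander; origin at its underside.
- pepper_mill: Wooden pepper mill, 58 mm in diameter, 160 mm high, far left, a bystander; origin at its underside.
Things that resemble listed ones, but are neither listed nor needed, are in the scene too. What is shaped like the part that bears fallen_jar_center but green is not meant.

How it is judged (in metres and radians):
On the way, in this order (a step that is already met when the one before it is completed fails the run):
1. the fallen jar stands upright at the empty place of the tray, let go, while the top leaf has not been turned over yet (angle between fallen_jar_center's own z axis and vertical below 0.1 rad and horizontal distance between fallen_jar_center and gap below 0.015 m and height (world z) of fallen_jar_center below 0.06 m and contact force between the fingers and fallen_jar below 0.1 N and value of joint top_leaf below 1.5 rad), for 0.2 s.
2. the top leaf lies flat on the left page (value of joint top_leaf above 3 rad), for 0.2 s.
At the end, for the whole second after the job is handed in: The top leaf lies flat on the left page (within 8 degrees), the second leaf still lies flat on the right (within 7 degrees), and the formerly fallen jar stands upright (within 6 degrees) on the tray's floor, cap on top, its axis within 15 mm of the cork disc's centre; the leaf is at rest (value of joint top_leaf above 3 rad and value of joint under_leaf below 0.12 rad and angle between fallen_jar_center's own z axis and vertical below 0.1 rad and horizontal distance between fallen_jar_center and gap below 0.015 m and height (world z) of fallen_jar_center between 0.053 and 0.06 m and velocity of joint top_leaf below 0.05 rad/s); the robot touches nothing.
It fails at once if a standing jar is tipped or shifted by more than 15 mm (distance of any of standing_jar_1, standing_jar_2, standing_jar_3 from where it was at the start of the episode above 0.015 m or angle between any of standing_jar_1, standing_jar_2, standing_jar_3's own z axis and vertical above 0.3 rad).
It fails at once if the mug, the tin or the pepper mill is shifted by more than 15 mm (distance of any of mug, tin, pepper_mill from where it was at the start of the episode above 0.015 m).
It fails at once if the second leaf is lifted by more than 20 degrees (value of joint under_leaf above 0.35 rad).
It also fails if it takes over 67 s, if anything falls off the work surface, if the arm or the gripper's body presses on something with over 40 N, if the wrist force passes 120 N, or if a joint passes its speed limit or range.

## Robot

A 6-joint arm with a two-finger parallel gripper is mounted at the origin on a cart in front of the work surface, level with it; the furniture and walls round the work are solid. World frame = base frame: x ahead of the robot, y to its left, z up, the work surface at z = 0. Lengths are in m, angles in degrees, forces in N, time in s.
With the tool pointing down it reaches from about 0.35 to 0.975 m from the base axis. Payload 7.1 kg.
Tool frame: the origin (TCP) lies on the centre line of the jaws, within the pads' length; the fingertips stand 22 mm ahead of it and the grasp point (between the pads) lies 3 mm ahead of it (robot.finger_overhang is the z of the fingertips in the tool frame, in m); z points along the fingers, y is the line along which they close (so a half turn about z gives the same grasp; the last joint's range is limited). The gripper opens to 88 mm and grips with 3 to 60 N. Pads are 20 mm wide; open, the fingers measure 115 mm over their backs; the gripper's body (75 mm by 178 mm) begins 61 mm behind the grasp point.
Start: joints at [62.853, 24.242, 93.386, -0, 62.372, -1.089], TCP at [0.275, 0.561, 0.245] pointing down, gripper open.
Joint ranges: [-172.04, 172.04], [-51.8, 120.97], [4.93, 147.93], [-75.15, 255.16], [6.16, 154.13], [-145.62, 145.62]. Speed limits (degrees/s): [136.94, 136.94, 172.46, 180, 180, 180].

## Interface

Orientations are given as a 3x3 rotation matrix whose columns are the frame's x, y, z axes.
In Python, from rig import observe, eyes, ticket, models, robot gives the robot as it stands.
- The arm moves only by the shell command python3 -m handwheel 'ROWS' [OPENING]. ROWS is text: rows parted by semicolons, each of 6 numbers parted by spaces: the shift along the tool's x, y, z in mm, then the turn, a rotation vector about the tool's x, y, z in rad. In form: tx ty tz rx ry rz; .... A call has 1 to 10 rows; each row shifts and turns the commanded pose from where the row before left it, along the tool's axes as they then stand; what a row does not reach is not made up. A row lasts 1/10 s, in which the tool goes at most 50 mm and 8.59 degrees, less where a joint would pass 70% of its speed; a pose out of reach is approached as far as the arm can. A call with a gripper value outside its range is refused whole. OPENING is the opening in per cent of the stroke, from 0 (shut) to 100 (fully open), set as the call begins (- or left out, the last holds). The fingers move at their own pace and stop on an object; the grip force is fixed at half the most. Time passes only in rows, so rows that do not move let the fingers close. It gives the time, the measured TCP pose, the force, the opening and the grip force at its end, in the units of the state.
- observe(): the state, without advancing time (a new reading comes with each control period).
- eyes.grab_frame(name): name is "side" or "top" or "wrist"; returns the picture (400x640x3 uint8, red, green, blue); there is no depth.
- eyes.calibration(name): a dict with "camera_matrix" (3x3 intrinsics, pixels), "k1" (the pictures are not rectified: a ray, as slopes to the right and down, at radius r is drawn at 1 + k1 r^2 times it, then the intrinsics apply), "R" (3x3) and "t" (3): a world point X has camera coordinates R X + t. Camera axes: x right, y down, z forward; pixel columns grow to the right and rows downward; lengths in m; the calibration is good to about 2 mm. A picture is of the moment at which its call begins: read the wrist's pose just before it. calibration takes no time and is no camera call; for the wrist camera it gives the pose at the moment of the call.
- ticket.job_done(): hands the job in; it is judged then, once.
Trained networks look in the newest picture that a camera, given by its name, has taken for a name from the list of things; names that differ only in an ending like _2 or _b are one class to them, and where a whole thing is asked for, a point or a joint stands for the part that bears it (a point fixed in the world has none). Each returns a list of dicts, best first, with "p" (0 to 1); they miss things now and then, are a little off and sometimes report something else, mostly with a low value. They report only what shows in the picture. A call takes as long as a camera call. They do not tell look-alikes from the thing itself.
- models.look_for(camera, label): "bbox" ([left, top, width, height] in pixels, round what is visible of it).
The state is a dict: "clock": time; "qpos": joint angles; "joint_velocities": joint speeds; "joint_efforts": joint torques, N m; "tcp_pos": TCP position; "tcp_rot": TCP orientation; "ft_force": force on the tool from outside, world axes, zero at the start; "wrist_torque": the same for the moment, N m; "gripper_width": finger opening in m; "grip_force": force on a finger pad.
Only numpy, scipy, OpenCV 4.12 (cv2) and the standard library are available. Lean on these libraries where they do the work, as an engineer would, in place of code of your own. Each camera call takes 0.05 s, during which the arm holds its last target. There are 200 camera calls.

## Working session

There is one attempt and no reset: what is moved stays moved. The work goes in short steps, Python scripts to look and compute and a shell command to move; the robot and the scene stay as the last step left them, time stands still between calls to the robot, and variables do not carry over. Pictures are saved under pics/ and viewed, at most 10 in all, crops included, and the job is handed in when it is done.

```bash
ls; mkdir -p pics; cat > h.py <<'E'
import numpy as np, cv2
from rig import observe, eyes, ticket, models, robot
def ray(c,u,v):
    K=np.array(c["camera_matrix"]);k=c["k1"];R=np.array(c["R"]);t=np.array(c["t"])
    d=np.array([(u-K[0,2])/K[0,0],(v-K[1,2])/K[1,1]]);s=d.copy()
    for _ in range(30): s=d/(1+k*(s@s))
    return -R.T@t, R.T@np.array([s[0],s[1],1])
def at(c,u,v,z):
    o,d=ray(c,u,v); return o+d*(z-o[2])/d[2]
def proj(c,X):
    K=np.array(c["camera_matrix"]);p=np.array(c["R"])@np.array(X)+np.array(c["t"]);s=p[:2]/p[2]
    s=s*(1+c["k1"]*(s@s)); return np.array([K[0,0]*s[0]+K[0,2],K[1,1]*s[1]+K[1,2]])
def save(n,im): cv2.imwrite(f"pics/{n}.png",im[:,:,::-1])
E
python3 - <<'E'
from h import *
print(observe()["tcp_rot"],robot.finger_overhang)
ims=[]
for n in("top","side"):
    im=eyes.grab_frame(n);save(n+"0",im);c=eyes.calibration(n)
    print(n,-np.array(c["R"]).T@c["t"])
    for l in["fallen_jar_center","gap","binder","top_leaf","top_leaf_tab","lane","standing_jar_1","mug","tin","pepper_mill","under_leaf_tab"]:
        try:
            print(l,[(np.round(d["bbox"]).astype(int).tolist(),round(d["p"],2)) for d in models.look_for(n,l)][:5])
        except Exception as e: print(l,e)
E
```

```text
pics
[[-8.98346871e-01  4.39286317e-01 -6.56460784e-04]
 [ 4.39286808e-01  8.98345901e-01 -1.32043181e-03]
 [ 9.68122654e-06 -1.47458035e-03 -9.99998913e-01]] 0.022
top [0.46084212 0.02963743 0.99878281]
fallen_jar_center [([402, 198, 25, 40], 0.87), ([270, 236, 29, 42], 0.77), ([190, 174, 34, 40], 0.72), ([323, 130, 18, 27], 0.39)]
gap [([261, 143, 18, 14], 0.46)]
binder [([259, 185, 122, 91], 0.58)]
top_leaf [([312, 192, 59, 65], 0.65)]
top_leaf_tab [([309, 193, 64, 71], 0.96), ([355, 127, 21, 28], 0.15)]
lane [([251, 129, 133, 34], 0.88), ([156, 266, 49, 50], 0.39)]
standing_jar_1 [([351, 128, 27, 26], 0.9), ([325, 130, 17, 26], 0.85), ([293, 129, 16, 28], 0.81)]
mug [([157, 264, 45, 51], 0.94)]
tin [([430, 152, 37, 37], 0.65)]
pepper_mill [([178, 115, 39, 31], 0.59)]
under_leaf_tab [([364, 231, 16, 14], 0.68)]
side [0.30075684 1.14209335 0.47888087]
fallen_jar_center [([281, 238, 40, 29], 0.88), ([353, 214, 34, 18], 0.87), ([336, 187, 28, 9], 0.63)]
gap [([260, 195, 48, 43], 0.57), ([274, 229, 8, 0], 0.51)]
binder [([325, 198, 60, 45], 0.82)]
top_leaf [([327, 195, 47, 23], 0.92)]
top_leaf_tab [([325, 195, 50, 21], 0.78), ([231, 200, 25, 59], 0.75)]
lane [([259, 196, 48, 43], 0.59)]
standing_jar_1 [([273, 186, 15, 34], 0.97), ([281, 180, 18, 32], 0.74), ([283, 172, 17, 33], 0.57), ([317, 174, 14, 16], 0.33)]
mug [([316, 174, 14, 17], 0.74), ([363, 240, 51, 48], 0.7)]
tin [([315, 174, 16, 17], 0.87), ([288, 174, 11, 29], 0.58)]
pepper_mill [([230, 197, 27, 60], 0.82)]
under_leaf_tab []
```

View pics/top0.png

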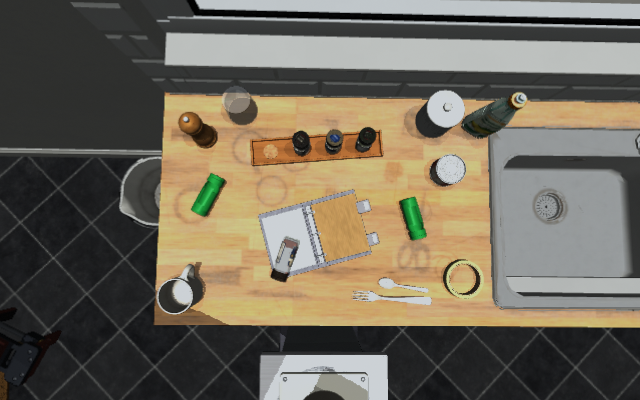

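View pics/side0.png

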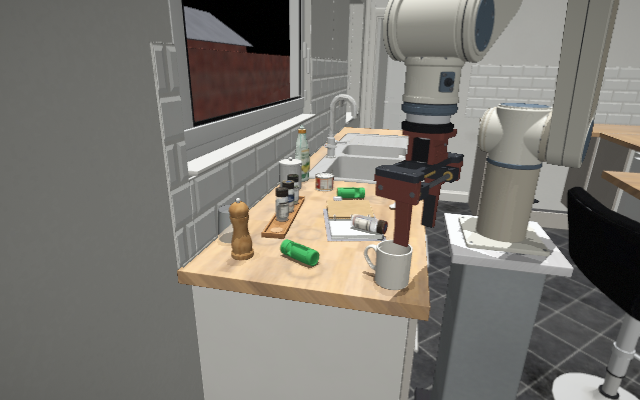

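Candidates for the jar in the top picture: the white/glass jar with dark cap at (286,258) on the left page, and green cylinders at (208,195) and (413,218). The one at (286,258) fits, because it isn't green and lies on the page. I'll confirm it in an enlarged crop.

```bash
python3 - <<'E'
from h import *
im=cv2.imread("pics/top0.png")[118:288,248:388]
cv2.imwrite("pics/crop0.png",cv2.resize(im,None,fx=3.5,fy=3.5,interpolation=cv2.INTER_CUBIC))
c=eyes.calibration("top")
for n,u,v,z in[("cap",280,275,.036),("bot",291,241,.036),("gap",270,151,.004),("leafUL",312,204,.02),("tab",364,206,.02),("utab",373,239,.015),("bUL",259,214,.003),("bUR",354,190,.003),("bLR",371,255,.003),("bLL",273,275,.003),("mug",180,290,.05),("trayL",251,152,.012),("trayR",382,145,.012)]:
    print(n,at(c,u,v,z).round(3))
E
```

```text
cap [0.349 0.111 0.036]
bot [0.432 0.085 0.036]
gap [0.662 0.145 0.004]
leafUL [0.525 0.035 0.02 ]
tab [ 0.521 -0.097  0.02 ]
utab [ 0.438 -0.121  0.015]
bUL [0.499 0.17  0.003]
bUR [ 0.563 -0.074  0.003]
bLR [ 0.397 -0.117  0.003]
bLL [0.345 0.131 0.003]
mug [0.314 0.346 0.05 ]
trayL [0.657 0.193 0.012]
trayR [ 0.681 -0.145  0.012]
```

View pics/crop0.png

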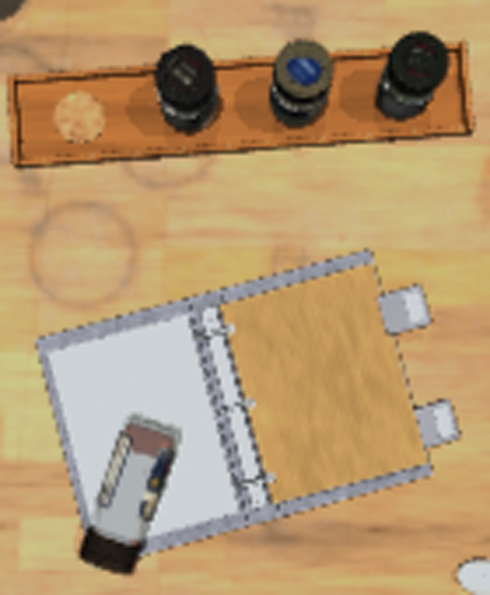

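The crop confirms it: glass jar with black cap, cap end at (279,278) and bottom at (293,239) in top-picture pixels. Next I check for kinematic helpers before moving.

```bash
python3 - <<'E'
from h import *
print([a for a in dir(robot) if a[0]!='_'],[a for a in dir(models) if a[0]!='_'])
for a in dir(robot):
    if a[0]!='_': print(a, str(getattr(robot,a))[:300])
c=eyes.calibration("top")
cap=at(c,279.4,278.6,.0365);b=at(c,292.9,239.4,.0365);print(cap,b,np.linalg.norm(cap-b))
ul=at(c,258.9,215.1,.003);ur=at(c,354.3,190,.003);lr=at(c,370.9,252.3,.003);print(ul,ur,lr,np.linalg.norm(ul-ur),np.linalg.norm(ur-lr))
o=(ul+lr)/2;d=ul-ur;print("binder",o,np.degrees(np.arctan2(-d[0],d[1])))
print("gap",at(c,248+79/3.5,118+118/3.5,.004))
for n,u,v in[("j1",187,65),("j2",303,65),("j3",418,62)]: print(n,at(c,248+u/3.5,118+v/3.5,.109))
w=eyes.calibration("wrist");s=observe();T=np.array(s["tcp_rot"]);R=np.array(w["R"]);print(s["tcp_pos"],"cam in tool",T.T@(-R.T@w["t"]-s["tcp_pos"]),(R@T).round(3))
E
```

```text
['PlanningError', 'finger_overhang'] ['look_for']
PlanningError <class 'rig.PlanningError'>
finger_overhang 0.022
[0.34038024 0.11180556 0.0365    ] [0.43567234 0.08048286 0.0365    ] 0.10030800433492769
[0.49580911 0.17004966 0.003     ] [ 0.56322277 -0.0743252   0.003     ] [ 0.40378747 -0.1171783   0.003     ] 0.2535028012954557 0.16509392723097677
binder [0.44979829 0.02643568 0.003     ] 15.4221424583024
gap [0.66033986 0.14366201 0.004     ]
j1 [0.67611818 0.0606434  0.109     ]
j2 [ 0.67730832 -0.01673734  0.109     ]
j3 [ 0.68052435 -0.09377731  0.109     ]
[0.27451223 0.56148097 0.24467234] cam in tool [ 0.06503377 -0.00025867 -0.13925155] [[-0.     1.     0.   ]
 [-0.97   0.    -0.241]
 [-0.241 -0.     0.97 ]]
```

```bash
python3 -m handwheel '0 0 0 0 0 0' 60; python3 -c "
from rig import observe;print(observe())"
```

```text
clock: 1.3
tcp_pos: [0.2745, 0.5614, 0.2447]
tcp_rot: [[-0.898, 0.439, -0.0], [0.439, 0.898, -0.0], [0.0, -0.0, -1.0]]
ft_force: [-0.3, 0.1, -0.4]
gripper_width: 0.083
grip_force: 0.0
{'clock': 1.3, 'qpos': array([ 6.28528940e+01,  2.42426847e+01,  9.33885316e+01,  1.26015406e-03,
        6.23728362e+01, -1.08733193e+00]), 'joint_velocities': array([-0.02781898,  0.03306678,  0.01372049, -0.01941698,  0.00024382,
       -0.10480725]), 'joint_efforts': array([-8.39848035e-04, -5.44583166e+01, -2.74029619e+01,  6.43053395e-02,
        1.70260831e-02,  3.78970967e-06]), 'tcp_pos': array([0.27450798, 0.56144278, 0.24465119]), 'tcp_rot': array([[-8.98331743e-01,  4.39317739e-01, -4.96116527e-05],
       [ 4.39317742e-01,  8.98331742e-01, -5.40464836e-05],
       [ 2.08241434e-05, -7.03469510e-05, -9.99999997e-01]]), 'ft_force': array([-0.34561439,  0.11952847, -0.44006558]), 'wrist_torque': array([-0.02178075,  0.02270703, -0.00951114]), 'grip_force': 0.0, 'gripper_width': 0.08301880005423654}
```

```bash
cat > log.sh <<'E'
python3 -c "
from rig import observe;import numpy as np;s=observe()
open('log.txt','a').write(' '.join('%.9g'%v for v in [*s['qpos'],*s['tcp_pos'],*np.array(s['tcp_rot']).ravel()])+'\n')"
E
bash log.sh
python3 -m handwheel '-20 -24 0 0 0 0;-30.8 -36.7 5 0 0 0;-30.8 -36.7 5 0 0 0;-30.8 -36.7 5 0 0 0;-30.8 -36.7 5 0 0 0' 60|tail -4; bash log.sh
python3 -m handwheel '-30.8 -36.7 5 0 0 -0.03;-30.8 -36.7 5 0 0 -0.03;-30.8 -36.7 5 0 0 -0.03;-30.8 -36.7 5 0 0 -0.03;-25 -29 0 0 0 -0.02;-10 -16 0 0 0 0;0 0 0 0 0 0'|tail -4; bash log.sh
python3 -m handwheel '0 0 0 0 -0.12 0;0 0 0 0 -0.15 0;0 0 0 0 -0.15 0;0 0 0 0 -0.1 0;0 0 0 0 0 0'|tail -6; bash log.sh
cat > kin.py <<'E'
import numpy as np
from scipy.spatial.transform import Rotation as Ro
from scipy.optimize import least_squares
def fk(q,P):
    a,b,h,L2,L3,Lt=P[:6]; e=lambda s,v:Ro.from_euler(s,v,degrees=True)
    A=e('z',q[0]);B=A*e('y',q[1]);C=B*e('y',q[2]);W=C*e('z',q[3])*e('y',q[4])*e('z',q[5]+90)
    p=A.apply([a,b,h])+B.apply([0,0,L2])+C.apply([0,0,L3])+W.apply([0,0,Lt])
    return p,W,A.apply([a,b,h])+B.apply([0,0,L2])+C.apply([0,0,L3])
D=np.loadtxt('log.txt',ndmin=2)
def fit():
    f=lambda P:np.concatenate([fk(d[:6],P)[0]-d[6:9] for d in D])
    r=least_squares(f,[.05,.01,.3,.4,.4,.25],x_scale=.1);return r.x,abs(r.fun).max()
LO=np.array([-172.04,-51.8,4.93,-75.15,6.16,-145.62]);HI=np.array([172.04,120.97,147.93,255.16,154.13,145.62])
def ik(p,R,q0,P):
    f=lambda q:np.concatenate([(fk(q,P)[0]-p)*10,(Ro.from_matrix(R).inv()*fk(q,P)[1]).as_rotvec()])
    r=least_squares(f,np.clip(q0,LO+.1,HI-.1),bounds=(LO,HI),x_scale=50);return r.x,abs(r.fun).max()
E
python3 - <<'E'
from kin import *
P,e=fit();print(P,e)
for d in D: print(d[:6].round(2),d[6:9].round(4),(fk(d[:6],P)[1].inv()*Ro.from_matrix(d[9:].reshape(3,3))).magnitude())
E
```

```text
tcp_rot: [[-0.899, 0.439, 0.0], [0.439, 0.899, 0.0], [-0.0, 0.0, -1.0]]
ft_force: [1.1, -0.7, -0.2]
gripper_width: 0.0527
grip_force: 0.0
tcp_rot: [[-0.95, 0.313, 0.0], [0.313, 0.95, -0.0], [-0.0, 0.0, -1.0]]
ft_force: [0.8, -0.5, -0.1]
gripper_width: 0.0529
grip_force: 0.0
clock: 3.0
tcp_pos: [0.3994, 0.1052, 0.2033]
tcp_rot: [[-0.857, 0.314, 0.409], [0.277, 0.949, -0.147], [-0.434, -0.013, -0.901]]
ft_force: [0.5, -0.8, -0.3]
gripper_width: 0.0527
grip_force: 0.0
[-0.04073649  0.01166702  0.1494395   0.64579104  0.4529353   0.28462802] 0.0020850190261036405
[62.85 24.24 93.39  0.   62.37 -1.09] [0.2745 0.5614 0.2447] 3.035263839333597e-10
[ 4.4870e+01  1.3210e+01  1.1289e+02 -1.0000e-02  5.3870e+01 -1.9110e+01] [0.3282 0.3435 0.2246] 4.164528378472519e-09
[ 1.3120e+01  9.9800e+00  1.2063e+02 -2.0000e-02  4.9360e+01 -5.8620e+01] [0.4018 0.1058 0.2048] 1.2805713946069339e-09
[ 25.48   4.99 132.74 -39.12  29.29 -14.04] [0.3994 0.1052 0.2033] 5.812145347311827e-09
```

```bash
sed -i 's/a,b,h,L2,L3,Lt=P\[:6\]/a,b,h,L2,L3,Lt,c=P/; s/C.apply(\[0,0,L3\])/C.apply([c,0,L3])/g; s/,.4,.25\]/,.4,.25,0]/' kin.py
python3 - <<'E'
from kin import *
P,e=fit();print(P.round(4),e)
E
python3 - <<'E'
from h import *
eyes.grab_frame("wrist");im=eyes.grab_frame("wrist");save("w1",im);c=eyes.calibration("wrist")
for l in["fallen_jar_center","binder","top_leaf","top_leaf_tab","under_leaf_tab"]:
    print(l,[(np.round(d["bbox"]).astype(int).tolist(),round(d["p"],2)) for d in models.look_for("wrist",l)][:5])
import pickle;pickle.dump(c,open("w1.pkl","wb"))
E
```

```text
[-0.      0.0119  0.3124  0.5631  0.4849  0.2876  0.0775] 2.341135146854967e-09
fallen_jar_center [([32, 208, 95, 56], 0.79), ([278, 18, 55, 148], 0.69), ([501, 119, 97, 108], 0.64)]
binder [([117, 3, 292, 259], 0.65)]
top_leaf [([114, 119, 182, 146], 0.57)]
top_leaf_tab [([112, 117, 186, 145], 0.71)]
under_leaf_tab [([118, 113, 145, 95], 0.63)]
```

View pics/w1.png

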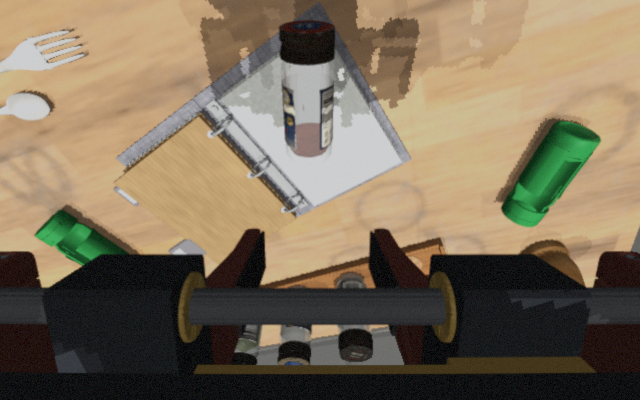

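The wrist picture shows the jar with its cap end at (307,20) and bottom at (308,160). The binder lies below it, with the ring line running from (215,110) to (300,215).

```bash
cat > plan.py <<'E'
from h import *; from kin import *; import pickle
P,_=fit()
def hull(x,y,a,c):
    d=np.array([np.cos(a),np.sin(a),0]);n=np.array([-d[1],d[0],0]);th=np.linspace(0,2*np.pi,40)
    return np.array([proj(c,np.array([x,y,.0365])+d*s+.0205*(n*np.cos(t)+np.array([0,0,1])*np.sin(t))) for s in(-.0525,.0525) for t in th])
E
python3 - <<'E'
from plan import *
w=pickle.load(open("w1.pkl","rb"));tc=eyes.calibration("top")
bw=np.array([278,18,334.5,164]);bt=np.array([270.5,236.5,299.5,282.])
def f(v):
    H=hull(*v,w);G=hull(*v,tc);r=np.r_[H.min(0),H.max(0)]-bw
    lo=H[:40];hi=H[40:]
    return np.r_[r,2*(lo[:,0].max()-333),2*(lo[:,0].min()-284.5),(np.r_[G.min(0),G.max(0)]-bt)]
r=least_squares(f,[.388,.096,2.82],diff_step=1e-5);print(r.x,np.degrees(r.x[2]),f(r.x).round(1))
# binder check in wrist: corners seen at (117,160)near,(410,160),(318,5),leaf etc.
for n,u,v in[("UL",410,158),("LL",318,5)]: print(n,at(w,u,v,.003))
x,y,a=r.x
d=np.array([np.cos(a),np.sin(a),0])
def grasp(lean,s):   # s: along-jar offset toward cap; tool x toward cap
    L=np.radians(lean); z=-np.array([0,0,1])*np.cos(L)-d*np.sin(L); xx=d*np.cos(L)-np.array([0,0,1])*np.sin(L); yy=np.cross(z,xx)
    return np.c_[xx,yy,z]
q0=D[-1,:6]
for lean in(0,10,20,25,30,35):
  for h in(.003,):
    R=grasp(lean,0);g=np.array([x,y,.0365+.004]);p=g-R[:,2]*.003
    out=[]
    for qs in(q0,D[2,:6]):
        q,e=ik(p,R,qs,P);out.append((q.round(0).tolist(),round(e,4),fk(q,P)[2].round(3).tolist()))
    print(lean,out)
    for yaw in(-40,-20,0,20):
        hd=np.array([np.cos(np.radians(yaw)),np.sin(np.radians(yaw)),0]);Lr=np.radians(lean);up=np.array([0,0,1.])
        z=hd*np.cos(Lr)-up*np.sin(Lr);xx=up*np.cos(Lr)+hd*np.sin(Lr);RF=np.c_[xx,np.cross(z,xx),z]
        p=np.array([.66,.1437,.0605])-z*.003
        q,e=ik(p,RF,[12,60,90,0,30,90],P);print("   fin",yaw,q.round(0),round(e,4),fk(q,P)[2].round(3))
E
```

```text
[0.38843639 0.09944142 2.82434238] 161.82289802329274 [-0.9 -0.7  0.7  0.4 -3.   3.  -0.8 -0.9  0.2  0.3]
UL [0.49608687 0.17169789 0.003     ]
LL [0.33536655 0.12532404 0.003     ]
0 [([13.0, 29.0, 127.0, 0.0, 24.0, -59.0], np.float64(0.0), [0.388, 0.099, 0.331]), ([13.0, 29.0, 127.0, -0.0, 24.0, -59.0], np.float64(0.0), [0.388, 0.099, 0.331])]
   fin -40 [ 12.  36. 109. -29.   6. 146.] 1.1161 [0.527 0.125 0.321]
   fin -20 [ 13.  36. 110. -39.   6. 146.] 1.0648 [0.525 0.13  0.322]
   fin 0 [ 13.  36. 110. -49.   6. 146.] 1.0425 [0.522 0.135 0.321]
   fin 20 [  5.  67. 119. 165.  96. -92.] 0.0 [0.387 0.044 0.061]
10 [([17.0, 28.0, 132.0, -26.0, 13.0, -30.0], np.float64(0.0), [0.34, 0.115, 0.327]), ([17.0, 28.0, 132.0, -26.0, 13.0, -30.0], np.float64(0.0), [0.34, 0.115, 0.327])]
   fin -40 [ 12.  36. 110. -25.   6. 146.] 0.9658 [0.527 0.124 0.32 ]
   fin -20 [ 13.  36. 110. -37.   6. 146.] 0.9018 [0.524 0.13  0.321]
   fin 0 [ 13.  36. 110. -48.   6. 146.] 0.8724 [0.521 0.134 0.32 ]
   fin 20 [  5.  60. 122. 165.  82. -91.] 0.0 [0.391 0.046 0.111]
20 [([21.0, 29.0, 135.0, -75.0, 13.0
[... 1048 characters left out ...]
 109. -20.   9. 146.] 0.6639 [0.533 0.127 0.322]
   fin -20 [ 13.  36. 110. -33.   6. 146.] 0.5724 [0.524 0.129 0.319]
   fin 0 [ 13.  36. 110. -47.   6. 146.] 0.5315 [0.52  0.134 0.318]
   fin 20 [  6.  47. 122. 164.  49. -87.] 0.0 [0.423 0.058 0.206]
35 [([30.0, 31.0, 133.0, -75.0, 24.0, 32.0], np.float64(0.2011), [0.295, 0.181, 0.308]), ([30.0, 31.0, 133.0, -75.0, 24.0, 32.0], np.float64(0.2011), [0.295, 0.181, 0.308])]
   fin -40 [ 13.  37. 108. -19.  11. 146.] 0.5954 [0.539 0.132 0.326]
   fin -20 [ 13.  36. 110. -32.   6. 146.] 0.4896 [0.524 0.129 0.319]
   fin 0 [ 13.  36. 110. -46.   6. 146.] 0.4462 [0.52  0.134 0.318]
   fin 20 [  7.  44. 121. 163.  41. -85.] 0.0 [0.436 0.062 0.227]
```

```bash
cat >> plan.py <<'E'
J=(.3884,.0994,2.8243)
d=np.array([np.cos(J[2]),np.sin(J[2]),0]);up=np.array([0,0,1.])
def grasp(lean,s,dz=.004,flip=1):
    L=np.radians(lean);z=-up*np.cos(L)-d*np.sin(L);xx=flip*(d*np.cos(L)-up*np.sin(L));R=np.c_[xx,np.cross(z,xx),z]
    return np.array([*J[:2],.0365+dz])+d*s-z*.003,R
def final(lean,yaw,s,dz=.001,g=(.66,.1437),flip=1):
    L=np.radians(lean);hd=np.array([np.cos(np.radians(yaw)),np.sin(np.radians(yaw)),0])
    z=hd*np.cos(L)-up*np.sin(L);xx=flip*(up*np.cos(L)+hd*np.sin(L))
    return np.array([*g,.0565+dz+s])-z*.003,np.c_[xx,np.cross(z,xx),z]
def iks(p,R):
    best=[]
    for q0 in([15,30,130,0,30,-30],[15,30,130,0,30,120],[15,30,130,200,30,0],[5,50,120,165,60,-90],[5,50,120,165,60,90],[15,30,130,240,30,60],[15,30,130,240,30,-60],[15,30,130,90,30,30]):
        q,e=ik(p,R,q0,P)
        if e<1e-4 and not any(abs(q-b).max()<1 for b in best): best.append(q)
    return best
E
python3 - <<'E'
from plan import *
for flip in(1,-1):
    for s in(0,.022):
        for lean in(10,15,20,25,30,40): 
            for q in iks(*grasp(lean,s,flip=flip)): print("G",flip,s,lean,q.round(0),fk(q,P)[2].round(3))
    for lean in(10,25):
        for yaw in(-60,-30,0,25,50):
            for q in iks(*final(lean,yaw,.02,flip=flip)): print("  F",flip,lean,yaw,q.round(0),fk(q,P)[2].round(3))
E
```

```text
G 1 0 10 [ 17.  28. 132. -26.  13. -30.] [0.34  0.115 0.327]
G 1 0 15 [ 19.  29. 134. -60.  10.   6.] [0.317 0.123 0.321]
G 1 0 25 [ 25.  31. 138. 245.  19.  67.] [0.272 0.138 0.304]
G 1 0 30 [ 28.  33. 140. 236.  26.  79.] [0.25  0.145 0.292]
G 1 0 40 [ 34.  40. 143. 230.  42.  93.] [0.211 0.158 0.263]
G 1 0.022 10 [ 19.  28. 134. -30.  12. -24.] [0.32  0.122 0.327]
G 1 0.022 15 [ 22.  28. 136. -67.  10.  15.] [0.296 0.13  0.321]
G 1 0.022 25 [ 28.  31. 140. 244.  20.  71.] [0.251 0.145 0.304]
G 1 0.022 30 [ 31.  34. 142. 236.  27.  82.] [0.229 0.152 0.292]
G 1 0.022 40 [ 38.  40. 144. 232.  43.  95.] [0.19  0.165 0.263]
  F 1 10 -30 [  33.   57.  110.  246.   75. -102.] [0.412 0.287 0.128]
  F 1 10 0 [ 19.  58. 122. 199.  80. -90.] [0.374 0.144 0.128]
  F 1 10 25 [  2.  58. 122. 157.  80. -90.] [0.401 0.023 0.128]
  F 1 10 50 [-10.  57. 113. 118.  75. -81.] [ 0.476 -0.076  0.128]
  F 1 25 -60 [  34.   53.   94.  -73.   71. -125.] [0.528 0.372 0.2  ]
  F 1 25 -30 [  31.   49.  112.  251.   57. -110.] [0.432 0.275 0.2  ]
  F 1 25 0 [ 18.  48. 123. 200.  56. -94.] [0.397 0.144 0.2  ]

[... 424 characters left out ...]
. 142. 236.  27. -98.] [0.229 0.152 0.292]
G -1 0.022 40 [ 38.  40. 144. 232.  43. -85.] [0.19  0.165 0.263]
  F -1 10 -30 [ 33.  57. 110. 246.  75.  78.] [0.412 0.287 0.128]
  F -1 10 0 [ 19.  58. 122. 199.  80.  90.] [0.374 0.144 0.128]
  F -1 10 25 [  2.  58. 122. 157.  80.  90.] [0.401 0.023 0.128]
  F -1 10 50 [-10.  57. 113. 118.  75.  99.] [ 0.476 -0.076  0.128]
  F -1 25 -60 [ 34.  53.  94. -73.  71.  55.] [0.528 0.372 0.2  ]
  F -1 25 -30 [ 31.  49. 112. 251.  57.  70.] [0.432 0.275 0.2  ]
  F -1 25 0 [ 18.  48. 123. 200.  56.  86.] [0.397 0.144 0.2  ]
  F -1 25 25 [  3.  48. 123. 156.  56.  94.] [0.421 0.032 0.2  ]
  F -1 25 50 [ -8.  48. 114. 113.  57. 108.] [ 0.491 -0.058  0.2  ]
```

```bash
cat >> plan.py <<'E'
def now():
    s=observe();return np.array(s["tcp_pos"]),np.array(s["tcp_rot"]),np.array(s["qpos"])
def fmt(poses):
    out=[]
    for (p,R),(p2,R2) in zip(poses,poses[1:]):
        t=R.T@(p2-p)*1e3;r=Ro.from_matrix(R.T@R2).as_rotvec();assert np.linalg.norm(t)<50 and np.linalg.norm(r)<.15,(t,r)
        out.append(' '.join('%.1f'%v for v in t)+' '+' '.join('%.3f'%v for v in r))
    for i in range(0,len(out),10): print(';'.join(out[i:i+10]))
def joint_path(qa,qb,n):
    u=np.linspace(0,1,n+1);ps=[]
    for v in u:
        p,W,_=fk(qa+(qb-qa)*v,P);ps.append((p,W.as_matrix()))
    return ps
def cart(qa,p2,R2,n):
    p,W,_=fk(qa,P);r=Ro.from_matrix(W.as_matrix().T@R2).as_rotvec()
    ps=[(p+(p2-p)*v,W.as_matrix()@Ro.from_rotvec(r*v).as_matrix()) for v in np.linspace(0,1,n+1)]
    q=qa;mx=0
    for a in ps[1:]:
        q2,e=ik(*a,q,P);mx=max(mx,abs(q2-q).max());q=q2
        assert e<1e-3,e
    return ps,q,mx
E
python3 - <<'E'
from plan import *
p,R,q=now();print(q.round(1))
pg,Rg=grasp(12,.022,.004)
qg,e=ik(pg,Rg,[17,28,132,-30,13,-30],P);print(qg.round(1),e)
pp=pg-Rg[:,2]*.07
qp,_=ik(pp,Rg,qg,P);print("pre",qp.round(1))
a=joint_path(q,qp,8);fmt(a)
b,qe,m=cart(qp,pg,Rg,4);fmt(b);print(qe.round(1),m)
E
```

```text
[ 25.2   5.1 132.5 -38.9  29.3 -14.4]
[ 19.9  27.8 134.7 -43.   10.8 -10. ] 1.186550857568136e-14
pre [ 21.5  15.8 134.9 -21.4  21.3 -30.9]
11.2 -0.7 9.1 -0.001 0.034 -0.004;10.8 -0.7 9.0 -0.001 0.033 -0.003;10.3 -0.8 9.0 -0.001 0.032 -0.002;9.8 -0.9 8.9 -0.002 0.031 -0.001;9.4 -1.0 8.8 -0.002 0.029 0.000;8.9 -1.1 8.7 -0.002 0.028 0.001;8.5 -1.3 8.6 -0.002 0.027 0.002;8.0 -1.4 8.5 -0.002 0.026 0.003
0.0 0.0 17.5 -0.000 0.000 0.000;-0.0 0.0 17.5 -0.000 -0.000 0.000;-0.0 -0.0 17.5 -0.000 0.000 0.000;0.0 0.0 17.5 -0.000 -0.000 0.000
[ 19.9  27.8 134.7 -43.   10.8 -10. ] 8.19121630223151
```

```bash
python3 -m handwheel '11 -1 9 0 0.034 -0.003;10.7 -1 9 0 0.033 -0.003;10.3 -1 9 0 0.032 -0.002;9.8 -1 9 -0.002 0.031 -0.001;9.4 -1 9 -0.002 0.029 0;9 -1 8.5 -0.002 0.028 0.001;8.5 -1 8.5 -0.002 0.027 0.002;8 -1 8.5 -0.002 0.026 0.003;0 0 0 0 0 0' 66
python3 - <<'E'
from plan import *
p,R,q=now();pg,Rg=grasp(12,.022,.004);print(q.round(1))
print((R.T@(pg-p)*1e3).round(1),Ro.from_matrix(R.T@Rg).as_rotvec().round(3))
E
```

```text
clock: 4.25
tcp_pos: [0.3522, 0.1103, 0.1111]
tcp_rot: [[-0.93, 0.313, 0.194], [0.305, 0.95, -0.069], [-0.206, -0.005, -0.979]]
ft_force: [-0.4, 0.5, 0.3]
gripper_width: 0.0579
grip_force: 0.0
[ 21.6  16.  134.9 -21.7  21.6 -30.5]
[-0.8  1.3 69.3] [-0.005 -0.002  0.   ]
```

```bash
python3 -m handwheel '-0.4 0.7 17.3 -0.003 0 0;-0.4 0.6 17.3 -0.002 0 0;0 0 17.3 0 0 0;0 0 17.3 0 0 0;0 0 0 0 0 0' 66|head -4
python3 -m handwheel '0 0 0 0 0 0;0 0 0 0 0 0;0 0 0 0 0 0;0 0 0 0 0 0' 20
python3 - <<'E'
from plan import *
p,R,q=now();pg,Rg=grasp(12,.022,.004);print(q.round(1))
print((R.T@(pg-p)*1e3).round(1),Ro.from_matrix(R.T@Rg).as_rotvec().round(3),observe()["gripper_width"],observe()["grip_force"])
E
```

```text
clock: 4.75
tcp_pos: [0.3676, 0.1069, 0.0434]
tcp_rot: [[-0.93, 0.311, 0.197], [0.304, 0.95, -0.065], [-0.207, -0.001, -0.978]]
ft_force: [0.0, 0.5, -0.1]
clock: 5.15
tcp_pos: [0.3677, 0.1073, 0.0451]
tcp_rot: [[-0.929, 0.311, 0.2], [0.304, 0.951, -0.064], [-0.209, 0.002, -0.978]]
ft_force: [-0.5, -0.1, 7.0]
gripper_width: 0.0401
grip_force: 30.0
[ 20.   27.5 134.7 -42.3  11.  -10.8]
[ 0.8 -1.1  1.5] [0.002 0.002 0.001] 0.04008260820591571 29.99530792236328
```

```bash
python3 - <<'E'
from plan import *
im=cv2.imread("pics/top0.png").astype(int);c=eyes.calibration("top")
sub=im[134:166,248:286];b=sub[:,:,0]
m=(b>85).astype(np.uint8)
n,l,st,ce=cv2.connectedComponentsWithStats(m)
for i in range(1,n):
    if st[i,4]>15: print(st[i],ce[i]+[248,134])
g=[at(c,248+u/3.5,118+v/3.5,z) for u,v,z in[(10,77,.016),(467,42,.016),(473,132,.016),(17,165,.016)]]
print(np.round(g,4),np.mean(g,0))
ctr=np.mean(g,0);a=np.arctan2(-(g[0]-g[1])[0],(g[0]-g[1])[1]);a2=np.arctan2(-(g[3]-g[2])[0],(g[3]-g[2])[1]);print(np.degrees([a,a2]))
a=(a+a2)/2;print("gap via tray",ctr[:2]+.12*np.array([-np.sin(a),np.cos(a)]), np.linalg.norm(g[0]-g[1]),np.linalg.norm(g[1]-g[2]))
for i in range(134,166): print(i,''.join('%4d'%v for v in im[i,255:285,0]))
E
```

```text
[  0   0  38  32 225] [259.66666667 141.16888889]
[ 16  10  14  14 140] [270.27142857 150.8       ]
[20 30 18  2 25] [278.   164.72]
[[ 0.6877  0.1933  0.016 ]
 [ 0.7191 -0.1431  0.016 ]
 [ 0.6516 -0.1473  0.016 ]
 [ 0.6226  0.1866  0.016 ]] [0.67023841 0.0223831  0.016     ]
[5.34224641 4.97687214]
gap via tray [0.65944685 0.14189687] 0.3378909295819712 0.06761642907830806
134  103  99  97  96  99 102 104 104 109 108 107 107 108 105 105 106 108 111 113 110 108 111 114 113 108 107 108 108 110 111
135  107 105 100  96  96  98 100 103 109 115 115 115 115 107 105 107 108 110 113 111 109 111 111 110 110 109 111 111 111 112
136  107 104 101  94  93  94  93  97 106 113 112 113 116 106 102 105 106 106 109 113 110 110 110 109 106 106 111 109 107 103
137  107 103 100  95  96  93  90  90 100 101  95 100 108 100  95  99 101 105 104 103  98  81  81  80  66  69  69  76  85  55
138  102  95  96  97  96  93  84  65  71  69  52  62  70  73  73  64  70  83  56  55  54  57  53  54  53  48  49  46  46  46
139   75  62  67  65  58  59  56  57  56  52  55  54  54  53  51  52  55  39  38  31  22  28  23  
[... 2576 characters left out ...]
 50  50  49  50  50  50  48  48  49  49  49  48  49  49  47  49  50  51  51
161   50  50  50  50  50  50  51  49  50  47  48  49  48  49  51  52  53  51  53  58  52  50  42  47  46  38  43  47  50  54
162   49  50  51  53  52  58  54  55  53  42  46  46  38  43  48  54  59  53  62  86  56  56  56  56  54  54  53  48  48  46
163   45  48  54  61  58  76  59  59  59  57  57  54  55  56  53  54  53  52  56  53  48  37  32  37  33  32  38  37  35  36
164   57  56  54  54  54  62  57  51  40  33  37  32  28  36  41  46  45  45  47  49  46  50  68  88  85  86 104 103  99 102
165   40  38  37  38  43  54  68  61  63  67  79  77  79  98 112 122 127 121 121 120 114 113 112 121 122 121 118 114 108 108
```

```bash
python3 - <<'E'
from plan import *
p,R,q=now()
pl=p+np.array([.0,0,.13])
a,ql,m=cart(q,pl,R,6);print("lift");fmt(a);print(ql.round(1),m)
for yaw in(0,10,20):
    pf,Rf=final(12,yaw,.022,.10,g=(.661,.144));qf,e=ik(pf,Rf,[10,55,120,180,75,-90],P);print(yaw,qf.round(1),e)
    for n in(24,):
        ps=joint_path(ql,qf,n)
        mz=[];mr=0
        for (pp,RR) in ps:
            ctr=pp+RR[:,2]*.003-.022*(RR@[np.cos(np.radians(12)),0,-np.sin(np.radians(12))]);mz.append((ctr*1000).round(0))
        print(np.array(mz)[::3].tolist(), max(Ro.from_matrix(x[1].T@y[1]).magnitude() for x,y in zip(ps,ps[1:])),max(np.linalg.norm(x[0]-y[0]) for x,y in zip(ps,ps[1:])))
E
```

```text
lift
-4.5 0.0 -21.2 -0.000 0.000 0.000;-4.5 0.0 -21.2 -0.000 0.000 -0.000;-4.5 0.0 -21.2 -0.000 0.000 -0.000;-4.5 0.0 -21.2 -0.000 -0.000 -0.000;-4.5 0.0 -21.2 -0.000 0.000 0.000;-4.5 0.0 -21.2 -0.000 0.000 -0.000
[ 20.    7.3 131.2 -13.7  32.6 -40.9] 10.714180036228035
0 [ 19.2  42.2 125.8 200.5  66.7 -94.3] 2.4934092180092223e-14
[[389.0, 100.0, 172.0], [337.0, 159.0, 139.0], [310.0, 237.0, 133.0], [323.0, 316.0, 148.0], [378.0, 373.0, 174.0], [464.0, 388.0, 195.0], [559.0, 351.0, 201.0], [633.0, 265.0, 187.0], [661.0, 144.0, 157.0]] 0.1466470497366267 0.04345940969059908
10 [ 12.2  42.2 127.1 182.3  67.2 -90.4] 6.756709670929784e-10
[[389.0, 100.0, 172.0], [339.0, 147.0, 138.0], [310.0, 213.0, 127.0], [317.0, 283.0, 137.0], [363.0, 337.0, 157.0], [442.0, 357.0, 177.0], [534.0, 331.0, 186.0], [615.0, 256.0, 179.0], [661.0, 144.0, 157.0]] 0.1379318105519714 0.04225028231634992
20 [  5.1  42.2 126.6 164.1  67.2 -86.9] 4.0908265663830434e-10
[[389.0, 100.0, 172.0], [343.0, 135.0, 138.0], [316.0, 190.0, 124.0], [319.0, 250.0, 128.0], [359.0, 301.0, 143.0], [429.0, 324.0, 161.0], [516.0, 306.0, 172.0], [601.0, 245.0, 171.0], [661.0, 144.0, 156.0]] 0.12917561065604932 0.040734799276006074
```

```bash
cat >> plan.py <<'E'
def bump_path(qa,qb,n,bump):
    return [(lambda f:(f[0],f[1].as_matrix()))(fk(qa+(qb-qa)*v+np.array(bump)*np.sin(np.pi*v)**1,P)) for v in np.linspace(0,1,n+1)]
def jar(pp,RR,lean=12,s=.022):
    ax=RR@np.array([np.cos(np.radians(lean)),0,-np.sin(np.radians(lean))]);c=pp+RR[:,2]*.003-s*ax
    return c,ax,c[2]-abs(ax[2])*.0525-.0205*np.sqrt(1-ax[2]**2)
E
python3 - <<'E'
from plan import *
p,R,q=now()
a,ql,m=cart(q,p+[0,0,.13],R,6)
pf,Rf=final(12,10,.022,.10,g=(.6605,.1435));qf,e=ik(pf,Rf,[10,55,120,180,75,-90],P)
for b in([-35,-8,0,0,0,0],[-35,-12,-8,0,0,0]):
  n=28;ps=bump_path(ql,qf,n,b)
  print(b,max(Ro.from_matrix(x[1].T@y[1]).magnitude() for x,y in zip(ps,ps[1:])),max(np.linalg.norm(x[0]-y[0]) for x,y in zip(ps,ps[1:])))
  for x in ps[::3]:
    c,ax,lo=jar(*x);print((x[0]*1e3).round(0),(c*1000).round(0),x[1][:,2].round(2),ax.round(2),round(lo,3), "bodymin",round(min((x[0]+x[1]@np.array([sx*.0375,sy*.089,-.06]))[2] for sx in(-1,1) for sy in(-1,1)),3))
E
```

```text
[-35, -8, 0, 0, 0, 0] 0.15792928665231198 0.023115964526521295
[368. 107. 175.] [389. 100. 172.] [ 0.2  -0.06 -0.98] [-0.95  0.31 -0.  ] 0.152 bodymin 0.226
[356.  81. 166.] [373.  68. 158.] [ 0.07  0.09 -0.99] [-0.74  0.64  0.21] 0.127 bodymin 0.216
[368.  77. 172.] [379.  61. 160.] [ 0.07  0.3  -0.95] [-0.46  0.78  0.43] 0.119 bodymin 0.202
[407.  79. 192.] [412.  64. 176.] [ 0.2   0.49 -0.85] [-0.2   0.75  0.63] 0.126 bodymin 0.202
[464.  76. 221.] [466.  64. 201.] [ 0.4   0.6  -0.69] [-0.05  0.6   0.8 ] 0.147 bodymin 0.213
[526.  69. 250.] [528.  61. 229.] [ 0.59  0.62 -0.52] [0.   0.42 0.91] 0.172 bodymin 0.228
[583.  66. 269.] [585.  63. 247.] [ 0.74  0.57 -0.35] [-0.    0.24  0.97] 0.191 bodymin 0.24
[629.  76. 268.] [632.  75. 245.] [ 0.85  0.47 -0.24] [-0.02  0.1   0.99] 0.191 bodymin 0.237
[657. 101. 243.] [661. 101. 221.] [ 0.92  0.35 -0.19] [-0.03  0.01  1.  ] 0.167 bodymin 0.215
[662. 133. 197.] [665. 134. 175.] [ 0.96  0.22 -0.2 ] [-0.01 -0.01  1.  ] 0.122 bodymin 0.172
[-35, -12, -8, 0, 0, 0] 0.1551061901740452 0.03266493990464071
[368. 107. 175.] [389. 100. 172.] [ 0.
[... 199 characters left out ...]
.94] [-0.51  0.78  0.36] 0.168 bodymin 0.239
[487.  61. 255.] [495.  46. 241.] [ 0.35  0.46 -0.82] [-0.31  0.77  0.56] 0.194 bodymin 0.252
[546.  50. 299.] [552.  37. 281.] [ 0.53  0.56 -0.64] [-0.2   0.65  0.73] 0.229 bodymin 0.273
[601.  43. 336.] [607.  34. 316.] [ 0.68  0.59 -0.43] [-0.17  0.48  0.86] 0.26 bodymin 0.294
[647.  47. 352.] [653.  42. 331.] [ 0.8   0.55 -0.24] [-0.18  0.29  0.94] 0.275 bodymin 0.303
[679.  67. 337.] [686.  65. 315.] [ 0.87  0.47 -0.12] [-0.17  0.13  0.98] 0.259 bodymin 0.29
[690. 100. 285.] [696. 100. 263.] [ 0.93  0.35 -0.1 ] [-0.12  0.02  0.99] 0.209 bodymin 0.249
[671. 134. 208.] [675. 135. 185.] [ 0.96  0.22 -0.17] [-0.03 -0.01  1.  ] 0.132 bodymin 0.181
```

```bash
python3 -m handwheel '-2 0 -10 0 0 0;-4.5 0 -21 0 0 0;-4.5 0 -21 0 0 0;-4.5 0 -21 0 0 0;-4.5 0 -21 0 0 0;-4.5 0 -21 0 0 0;-2 0 -11 0 0 0'
python3 - <<'E'
from plan import *
p,R,q=now();print(q.round(1))
pf,Rf=final(12,10,.022,.10,g=(.6605,.1435));qf,e=ik(pf,Rf,[10,55,120,180,75,-90],P)
fmt(bump_path(q,qf,36,[-35,-8,0,0,0,0]))
E
```

```text
clock: 5.85
tcp_pos: [0.3673, 0.1075, 0.175]
tcp_rot: [[-0.929, 0.311, 0.2], [0.304, 0.951, -0.062], [-0.21, 0.003, -0.978]]
ft_force: [-0.1, 0.6, -0.7]
gripper_width: 0.0399
grip_force: 30.0
[ 20.    7.2 131.3 -13.7  32.5 -40.9]
1.9 -10.5 3.4 -0.009 0.051 0.111;0.5 -8.4 2.5 -0.014 0.050 0.111;-0.6 -6.1 1.5 -0.020 0.049 0.109;-1.5 -3.7 0.5 -0.025 0.048 0.107;-2.1 -1.2 -0.4 -0.030 0.047 0.105;-2.5 1.3 -1.3 -0.034 0.046 0.102;-2.6 3.8 -2.0 -0.039 0.045 0.098;-2.4 6.2 -2.7 -0.043 0.045 0.095;-2.0 8.5 -3.2 -0.046 0.044 0.090;-1.4 10.6 -3.5 -0.049 0.044 0.086
-0.6 12.4 -3.5 -0.052 0.044 0.081;0.3 14.0 -3.4 -0.054 0.044 0.077;1.3 15.4 -3.1 -0.055 0.044 0.072;2.3 16.4 -2.5 -0.056 0.044 0.068;3.3 17.0 -1.7 -0.056 0.044 0.063;4.3 17.3 -0.7 -0.056 0.043 0.059;5.1 17.3 0.5 -0.055 0.043 0.056;5.7 16.9 1.8 -0.054 0.042 0.052;6.2 16.2 3.2 -0.052 0.041 0.049;6.4 15.1 4.6 -0.050 0.040 0.047
6.3 13.8 6.0 -0.049 0.038 0.044;6.0 12.2 7.4 -0.047 0.036 0.042;5.3 10.4 8.6 -0.045 0.034 0.040;4.4 8.4 9.6 -0.043 0.031 0.038;3.2 6.3 10.5 -0.041 0.028 0.037;1.8 4.2 11.0 -0.040 0.025 0.035;0.2 2.0 11.3 -0.038 0.021 0.033;-1.5 -0.1 11.3 -0.037 0.017 0.031;-3.4 -2.0 10.9 -0.036 0.013 0.029;-5.3 -3.8 10.2 -0.036 0.009 0.026
-7.1 -5.4 9.2 -0.036 0.005 0.023;-8.9 -6.7 8.0 -0.036 0.001 0.020;-10.5 -7.6 6.5 -0.036 -0.002 0.016;-12.0 -8.2 4.7 -0.037 -0.005 0.012;-13.3 -8.4 2.9 -0.038 -0.008 0.008;-14.3 -8.2 1.0 -0.039 -0.010 0.004
```

```bash
python3 -m handwheel '1.9 -10.5 3.4 -0.009 0.051 0.111;0.5 -8.4 2.5 -0.014 0.05 0.111;-0.6 -6.1 1.5 -0.02 0.049 0.109;-1.5 -3.7 0.5 -0.025 0.048 0.107;-2.1 -1.2 -0.4 -0.03 0.047 0.105;-2.5 1.3 -1.3 -0.034 0.046 0.102;-2.6 3.8 -2 -0.039 0.045 0.098;-2.4 6.2 -2.7 -0.043 0.045 0.095;-2 8.5 -3.2 -0.046 0.044 0.09;-1.4 10.6 -3.5 -0.049 0.044 0.086'|head -2
python3 -m handwheel '-0.6 12.4 -3.5 -0.052 0.044 0.081;0.3 14 -3.4 -0.054 0.044 0.077;1.3 15.4 -3.1 -0.055 0.044 0.072;2.3 16.4 -2.5 -0.056 0.044 0.068;3.3 17 -1.7 -0.056 0.044 0.063;4.3 17.3 -0.7 -0.056 0.043 0.059;5.1 17.3 0.5 -0.055 0.043 0.056;5.7 16.9 1.8 -0.054 0.042 0.052;6.2 16.2 3.2 -0.052 0.041 0.049;6.4 15.1 4.6 -0.05 0.04 0.047'|head -2
python3 -m handwheel '6.3 13.8 6 -0.049 0.038 0.044;6 12.2 7.4 -0.047 0.036 0.042;5.3 10.4 8.6 -0.045 0.034 0.04;4.4 8.4 9.6 -0.043 0.031 0.038;3.2 6.3 10.5 -0.041 0.028 0.037;1.8 4.2 11 -0.04 0.025 0.035;0.2 2 11.3 -0.038 0.021 0.033;-1.5 -0.1 11.3 -0.037 0.017 0.031;-3.4 -2 10.9 -0.036 0.013 0.029;-5.3 -3.8 10.2 -0.036 0.009 0.026'|head -2
python3 -m handwheel '-7.1 -5.4 9.2 -0.036 0.005 0.023;-8.9 -6.7 8 -0.036 0.001 0.02;-10.5 -7.6 6.5 -0.036 -0.002 0.016;-12 -8.2 4.7 -0.037 -0.005 0.012;-13.3 -8.4 2.9 -0.038 -0.008 0.008;-10 -4 1 -0.039 -0.01 0.004;0 0 0 0 0 0;0 0 0 0 0 0'
python3 - <<'E'
from plan import *
p,R,q=now();print(q.round(1))
pf,Rf=final(12,10,.022,.10,g=(.6605,.1435));print((R.T@(pf-p)*1e3).round(1),Ro.from_matrix(R.T@Rf).as_rotvec().round(3))
save("side1",eyes.grab_frame("side")[120:300,200:420].repeat(3,0).repeat(3,1))
print([(np.round(x["bbox"]).astype(int).tolist(),round(x["p"],2)) for x in models.look_for("side","fallen_jar_center")])
E
```

```text
clock: 6.85
tcp_pos: [0.3884, 0.0781, 0.181]
clock: 7.85
tcp_pos: [0.5373, 0.0672, 0.2532]
clock: 8.85
tcp_pos: [0.6528, 0.0939, 0.2481]
clock: 9.65
tcp_pos: [0.6588, 0.1395, 0.1811]
tcp_rot: [[0.207, 0.175, 0.963], [0.036, -0.985, 0.171], [0.978, -0.001, -0.211]]
ft_force: [-0.0, 0.3, -1.2]
gripper_width: 0.0405
grip_force: 30.0
[ 11.6  41.8 127.1 181.6  66.8 -90.3]
[-2.1 -3.7 -0.1] [-0.001  0.003 -0.001]
[([267, 164, 17, 31], 0.84), ([281, 240, 38, 24], 0.7), ([339, 187, 26, 12], 0.59)]
```

View pics/side1.png

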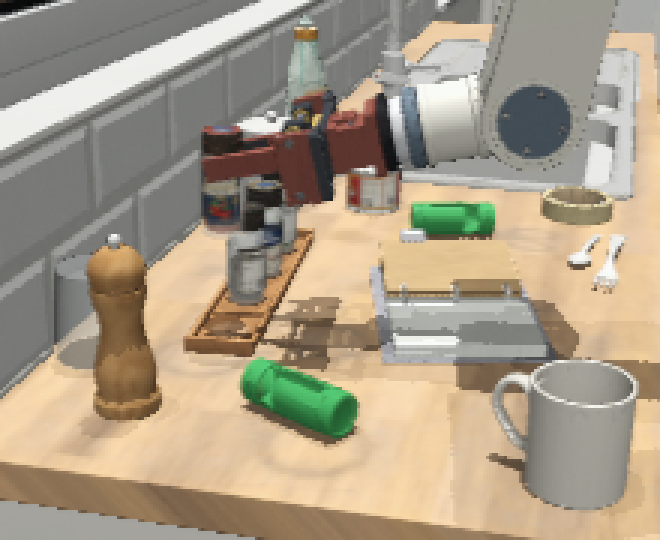

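The side picture shows the jar upright, cap on top, in the gripper at (267–284, 164–195), with the tray gap below it at about crop (225,330). I'll check the jar axis from above, since the fingers hold it about 5 mm off-axis.

```bash
python3 - <<'E'
from plan import *
im=eyes.grab_frame("top");c=eyes.calibration("top");p,R,q=now()
cc=p+R[:,2]*.003-.0215*up+.0057*np.array([np.cos(np.radians(10)),np.sin(np.radians(10)),0]);print("pred centre",cc.round(4))
top=cc+[0,0,.0525];o=proj(c,top).round(1);print(o)
x0,y0=int(o[0])-30,int(o[1])-30
b=cv2.resize(im[y0:y0+60,x0:x0+60],None,fx=9,fy=9,interpolation=cv2.INTER_CUBIC)
pts=np.array([(proj(c,top+.0205*np.array([np.cos(t),np.sin(t),0]))-[x0,y0]+.5)*9 for t in np.linspace(0,6.28,40)]).astype(int)
cv2.polylines(b,[pts],True,(255,255,0),1);save("top2",b)
print([(np.round(x["bbox"],1).tolist(),round(x["p"],2)) for x in models.look_for("top","standing_jar_1")])
E
```

```text
pred centre [0.6677 0.1398 0.1595]
[261.4 128.1]
[([325.1, 127.9, 19.0, 25.9], 0.86), ([354.7, 130.5, 22.4, 20.9], 0.72), ([293.1, 130.5, 17.3, 23.2], 0.58)]
```

View pics/top2.png

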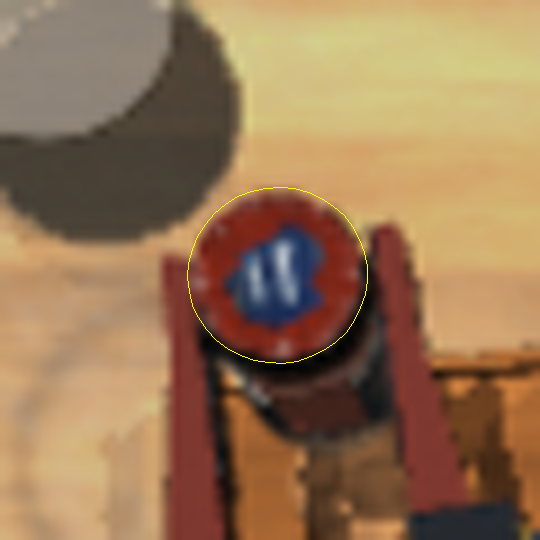

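The picture shows the cap (centre about (275,272) in the crop) sitting on the predicted circle, so the centre is confirmed at (0.668,0.140). I shift and lower.

```bash
python3 -m handwheel '-1.4 -4.8 -6.3 0 0 0;-9.8 0 2.1 0 0 0;-19.6 0 4.2 0 0 0;-19.6 0 4.2 0 0 0;-19.6 0 4.2 0 0 0;-14.7 0 3.2 0 0 0;-4.9 0 1 0 0 0;0 0 0 0 0 0'
python3 -m handwheel '-3.9 0 0.8 0 0 0;-3.9 0 0.8 0 0 0;-2 0 0.4 0 0 0;0 0 0 0 0 0;0 0 0 0 0 0'
python3 -c "
from plan import *
p,R,q=now();print((p+R[:,2]*.003-.0215*up+.0057*np.array([.985,.174,0])).round(4))"
```

```text
clock: 10.65
tcp_pos: [0.6512, 0.1425, 0.0893]
tcp_rot: [[0.209, 0.173, 0.962], [0.036, -0.985, 0.169], [0.977, -0.001, -0.212]]
ft_force: [-0.2, 0.2, -0.9]
gripper_width: 0.0403
grip_force: 30.0
clock: 11.15
tcp_pos: [0.6515, 0.1426, 0.0809]
tcp_rot: [[0.207, 0.173, 0.963], [0.036, -0.985, 0.169], [0.978, -0.001, -0.21]]
ft_force: [0.4, 0.3, -0.8]
gripper_width: 0.0404
grip_force: 30.0
[0.66   0.1441 0.0588]
```

```bash
python3 -m handwheel '-1 0 0.2 0 0 0;-1 0 0.2 0 0 0;0 0 0 0 0 0;0 0 0 0 0 0'
```

```text
clock: 11.55
tcp_pos: [0.6516, 0.1427, 0.0789]
tcp_rot: [[0.207, 0.173, 0.963], [0.036, -0.985, 0.169], [0.978, -0.001, -0.21]]
ft_force: [-1.2, 0.1, 1.7]
gripper_width: 0.0407
grip_force: 30.0
```

```bash
python3 -m handwheel '-0.3 0 0 0 0 0;0 0 0 0 0 0;0 0 0 0 0 0'|tail -3; python3 -m handwheel '0 0 0 0 0 0;0 0 0 0 0 0;0 0 0 0 0 0;0 0 0 0 0 0' 58 | tail -3
python3 - <<'E'
from plan import *
im=eyes.grab_frame("top");c=eyes.calibration("top");p,R,q=now();print(p,q.round(1))
x0,y0=235,110;b=cv2.resize(im[y0:y0+60,x0:x0+80],None,fx=8,fy=8,interpolation=cv2.INTER_CUBIC)
t0=np.array([.6605,.1435,.109])
pts=np.array([(proj(c,t0+.0205*np.array([np.cos(t),np.sin(t),0]))-[x0,y0]+.5)*8 for t in np.linspace(0,6.28,40)]).astype(int)
cv2.polylines(b,[pts],True,(255,255,0),1)
s=eyes.grab_frame("side");a=cv2.resize(s[170:260,225:315],(480,480),interpolation=cv2.INTER_CUBIC);save("rel",cv2.resize(np.hstack([cv2.resize(b,(640,480)),a]),(800,343)))
E
```

```text
ft_force: [-1.3, -0.5, 5.7]
gripper_width: 0.0398
grip_force: 30.0
ft_force: [0.1, 0.0, -0.4]
gripper_width: 0.0506
grip_force: 0.0
[0.65123591 0.14252591 0.0779866 ] [ 12.3  56.6 124.2 182.3  78.6 -89.9]
```

View pics/rel.png

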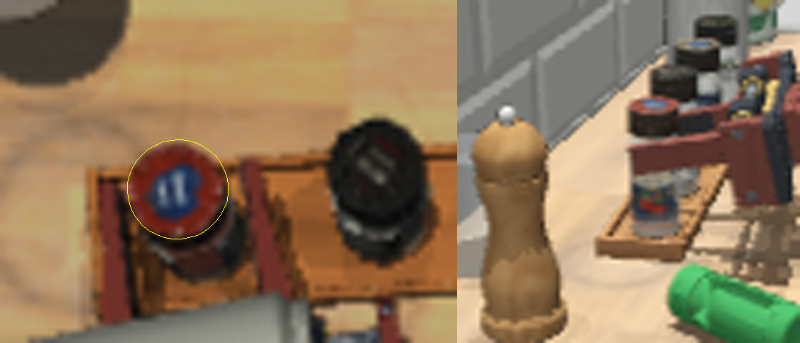

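Picture: the jar stands upright on the cork, cap centre at (178,190) against the target circle at (178,189), and the fingers are clear on both sides. Now I back out and plan the tab approach.

```bash
python3 -m handwheel '0 0 -10 0 0 0;0 0 -20 0 0 0;0 0 -25 0 0 0;0 0 -25 0 0 0;10 0 -20 0 0 0;25 0 -5 0 0 0;40 0 0 0 0 0;40 0 0 0 0 0;10 0 0 0 0 0;0 0 0 0 0 0'|head -3
cat >> plan.py <<'E'
BO=np.array([.450,.0264]);BY=np.radians(15.2)
bx=np.array([np.cos(BY),np.sin(BY),0]);by=np.array([-np.sin(BY),np.cos(BY),0])
RD=np.c_[by,bx,-up]
def tabp(q,r=.14,x=.035,n=0.): return np.array([*BO,.0185])+x*bx+r*(-by*np.cos(q)+up*np.sin(q))
E
python3 - <<'E'
from plan import *
p,R,q=now();print(q.round(1),p)
ph=tabp(0)+up*.17+by*.0
qh,e=ik(ph,RD,[-10,20,110,0,50,-26],P);print("hover",qh.round(1),e,np.linalg.det(RD))
for a in(0,1.57,3.14):
    qq,e=ik(tabp(a,.142)+up*.009,RD,qh,P);print(qq.round(1),e)
for b in([-25,-10,0,0,0,0],[-20,-10,-5,0,0,0]):
  ps=bump_path(q,qh,36,b)
  print(max(Ro.from_matrix(x[1].T@y[1]).magnitude() for x,y in zip(ps,ps[1:])),max(np.linalg.norm(x[0]-y[0]) for x,y in zip(ps,ps[1:])))
  for x in ps[::4]: print((x[0]*1e3).round(0),x[1][:,2].round(2),"bodymin",round(min((x[0]+x[1]@np.array([sx*.0375,sy*.089,-.06]))[2] for sx in(-1,1) for sy in(-1,1)),3))
E
```

```text
clock: 13.35
tcp_pos: [0.5762, 0.1293, 0.2255]
tcp_rot: [[0.203, 0.173, 0.964], [0.035, -0.985, 0.169], [0.979, -0.001, -0.206]]
[ 12.9  34.6 137.5 183.   70.3 -90.4] [0.57615282 0.12927011 0.22549545]
hover [-12.1  20.7 107.9   0.   51.4 -27.3] 7.772832786288098e-14 0.9999999999999999
[-12.3  36.5 110.9  -0.   32.6 -27.5] 6.782095504296125e-10
[  2.8  19.  114.    0.   47.  -12.4] 1.3322676295501878e-14
[ 19.7  34.1 117.4   0.   28.4   4.5] 3.608224830031759e-14
0.0872188359000273 0.0184846355821496
[576. 129. 225.] [ 0.96  0.17 -0.21] bodymin 0.201
[611. 108. 282.] [ 0.95  0.3  -0.11] bodymin 0.249
[622.  79. 326.] [ 0.9   0.43 -0.08] bodymin 0.292
[613.  53. 344.] [ 0.83  0.54 -0.13] bodymin 0.306
[592.  33. 335.] [ 0.73  0.63 -0.27] bodymin 0.301
[562.  16. 305.] [ 0.59  0.67 -0.46] bodymin 0.282
[531.  -4. 265.] [ 0.4   0.63 -0.67] bodymin 0.261
[506. -30. 226.] [ 0.21  0.5  -0.84] bodymin 0.244
[499. -64. 198.] [ 0.06  0.27 -0.96] bodymin 0.239
[ 520. -100.  189.] [ 0. -0. -1.] bodymin 0.248
0.08208469253927628 0.0217802806867582
[576. 129. 225.] [ 0.96  0.17 -0.21] bodymin 0.201
[622. 127. 293.] [ 0.94  0.33 -0.08] bodymin 0.258
[644. 111. 347.] [ 0.88  0.48 -0.03] bodymin 0.307
[643.  91. 373.] [ 0.79  0.6  -0.08] bodymin 0.327
[627.  71. 367.] [ 0.69  0.68 -0.23] bodymin 0.324
[601.  48. 336.] [ 0.56  0.7  -0.44] bodymin 0.305
[570.  21. 291.] [ 0.4   0.64 -0.66] bodymin 0.28
[539. -13. 245.] [ 0.23  0.49 -0.84] bodymin 0.258
[519. -55. 208.] [ 0.08  0.27 -0.96] bodymin 0.247
[ 520. -100.  189.] [ 0. -0. -1.] bodymin 0.248
```

```bash
python3 - <<'E'
from plan import *
p,R,q=now()
qh,e=ik(tabp(0)+up*.17,RD,[-10,20,110,0,50,-26],P)
fmt(bump_path(q,qh,25,[-25,-10,0,0,0,0]))
E
```

```text
23.4 8.4 9.2 0.049 0.038 0.013;22.2 10.1 6.4 0.048 0.033 0.003;20.4 11.0 3.5 0.048 0.027 -0.007;17.9 11.2 0.5 0.048 0.018 -0.016;14.9 10.7 -2.3 0.048 0.009 -0.023;11.4 9.6 -4.8 0.049 -0.001 -0.029;7.5 7.9 -6.8 0.049 -0.012 -0.034;3.5 5.9 -8.4 0.051 -0.023 -0.036;-0.4 3.6 -9.4 0.052 -0.033 -0.038;-4.2 1.1 -9.8 0.054 -0.042 -0.039
-7.7 -1.3 -9.7 0.056 -0.050 -0.039;-10.8 -3.6 -8.9 0.058 -0.058 -0.038;-13.3 -5.7 -7.8 0.060 -0.064 -0.039;-15.3 -7.4 -6.2 0.063 -0.069 -0.039;-16.7 -8.6 -4.5 0.064 -0.074 -0.040;-17.6 -9.2 -2.6 0.066 -0.077 -0.042;-17.9 -9.3 -0.8 0.066 -0.080 -0.045;-17.8 -8.7 0.8 0.066 -0.083 -0.048;-17.3 -7.5 2.0 0.064 -0.085 -0.052;-16.6 -5.7 2.9 0.061 -0.087 -0.056
-15.8 -3.4 3.3 0.057 -0.090 -0.061;-15.0 -0.7 3.2 0.052 -0.092 -0.065;-14.4 2.2 2.5 0.046 -0.094 -0.068;-14.2 5.4 1.4 0.038 -0.096 -0.071;-14.3 8.5 -0.1 0.031 -0.098 -0.073
```

```bash
python3 -m handwheel '23.4 8.4 9.2 0.049 0.038 0.013;22.2 10.1 6.4 0.048 0.033 0.003;20.4 11 3.5 0.048 0.027 -0.007;17.9 11.2 0.5 0.048 0.018 -0.016;14.9 10.7 -2.3 0.048 0.009 -0.023;11.4 9.6 -4.8 0.049 -0.001 -0.029;7.5 7.9 -6.8 0.049 -0.012 -0.034;3.5 5.9 -8.4 0.051 -0.023 -0.036;-0.4 3.6 -9.4 0.052 -0.033 -0.038;-4.2 1.1 -9.8 0.054 -0.042 -0.039'|head -2
python3 -m handwheel '-7.7 -1.3 -9.7 0.056 -0.05 -0.039;-10.8 -3.6 -8.9 0.058 -0.058 -0.038;-13.3 -5.7 -7.8 0.06 -0.064 -0.039;-15.3 -7.4 -6.2 0.063 -0.069 -0.039;-16.7 -8.6 -4.5 0.064 -0.074 -0.04;-17.6 -9.2 -2.6 0.066 -0.077 -0.042;-17.9 -9.3 -0.8 0.066 -0.08 -0.045;-17.8 -8.7 0.8 0.066 -0.083 -0.048;-17.3 -7.5 2 0.064 -0.085 -0.052;-16.6 -5.7 2.9 0.061 -0.087 -0.056'|head -2
python3 -m handwheel '-15.8 -3.4 3.3 0.057 -0.09 -0.061;-15 -0.7 3.2 0.052 -0.092 -0.065;-14.4 2.2 2.5 0.046 -0.094 -0.068;-14.2 5.4 1.4 0.038 -0.096 -0.071;-14.3 8.5 -0.1 0.031 -0.098 -0.073;0 0 0 0 0 0'|head -3
python3 - <<'E'
from plan import *
p,R,q=now();print(q.round(1),p)
ph=tabp(0)+up*.17;print((R.T@(ph-p)*1e3).round(1),Ro.from_matrix(R.T@RD).as_rotvec().round(3))
im=eyes.grab_frame("wrist");c=eyes.calibration("wrist");pickle.dump(c,open("w2.pkl","wb"));save("w2",im)
for q in(0,.1,.2,.3): print(q,[proj(c,tabp(q,r,x)).round(0).tolist() for r,x in((.153,.02),(.153,.05),(.124,.02),(.124,.05),(.124,-.074))])
for l in("top_leaf_tab","under_leaf_tab"): print([(np.round(x["bbox"]).tolist(),round(x["p"],2)) for x in models.look_for("wrist",l)])
E
```

```text
clock: 14.35
tcp_pos: [0.6014, 0.0402, 0.3368]
clock: 15.35
tcp_pos: [0.5007, -0.0365, 0.2144]
clock: 15.95
tcp_pos: [0.5198, -0.0984, 0.1839]
tcp_rot: [[-0.264, 0.964, -0.01], [0.964, 0.264, -0.001], [0.001, -0.011, -1.0]]
[-11.9  21.2 107.8  -0.3  51.5 -27.1] [ 0.5197621  -0.09836576  0.18389593]
[-1.3  0.3 -4.6] [-0.011 -0.001  0.002]
0 [[303.0, 206.0], [336.0, 206.0], [303.0, 175.0], [336.0, 175.0], [200.0, 175.0]]
0.1 [[303.0, 210.0], [337.0, 210.0], [302.0, 177.0], [337.0, 177.0], [195.0, 176.0]]
0.2 [[302.0, 212.0], [338.0, 212.0], [302.0, 177.0], [338.0, 177.0], [189.0, 177.0]]
0.3 [[301.0, 212.0], [339.0, 212.0], [301.0, 176.0], [339.0, 176.0], [183.0, 175.0]]
[([189.0, 32.0, 179.0, 175.0], 0.74)]
[([212.0, 176.0, 34.0, 30.0], 0.66)]
```

View pics/w2.png

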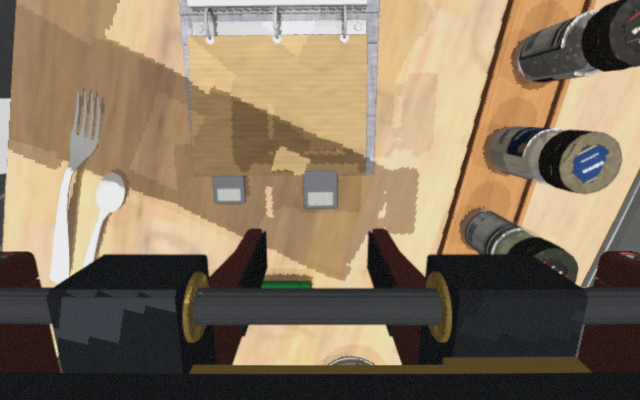

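The picture shows the top leaf's tab at (303–338, 170–208) and the under-leaf tab, left alone, at (213–246, 176–204). The leaf width of about 178 px implies q ≈ 0.19, so the tab is about 45 mm high.

```bash
sed -i 's/BO=np.array(\[.450,.0264\])/BO=np.array([.4496,.0279])/' plan.py
python3 - <<'E'
from plan import *
p,R,q=now()
t=tabp(.19,.142)+up*.008;print(t)
ps,qe,m=cart(q,t,RD,5);print(qe.round(1),m);fmt(ps)
w=pickle.load(open("w2.pkl","rb"))
for a in(.12,.19,.26): print(a,[proj(w,tabp(a,r,x)).round(0).tolist() for r,x in((.153,.02),(.153,.05),(.124,-.074),(.124,.074))])
E
```

```text
[ 0.51993644 -0.09748972  0.05331796]
[-11.9  33.6 111.1   0.   35.3 -27.1] 3.324093480140803
0.1 0.5 26.2 -0.002 -0.001 -0.000;0.1 0.5 26.2 -0.002 -0.001 -0.000;0.1 0.4 26.2 -0.002 -0.001 -0.000;0.1 0.4 26.2 -0.002 -0.001 -0.000;0.2 0.4 26.2 -0.002 -0.001 -0.000
0.12 [[302.0, 208.0], [337.0, 208.0], [193.0, 175.0], [365.0, 175.0]]
0.19 [[302.0, 210.0], [338.0, 210.0], [190.0, 175.0], [366.0, 175.0]]
0.26 [[301.0, 210.0], [338.0, 210.0], [186.0, 174.0], [368.0, 174.0]]
```

```bash
python3 -m handwheel '0 0.5 15 -0.002 -0.001 0;0 0.5 26 -0.002 -0.001 0;0 0.4 26 -0.002 -0.001 0;0 0.4 26 -0.002 -0.001 0;0 0.4 26 -0.002 -0.001 0;0 0 11 0 0 0;0 0 0 0 0 0'
python3 -m handwheel '0 0 0 0 0 0;0 0 0 0 0 0;0 0 0 0 0 0;0 0 0 0 0 0;0 0 0 0 0 0' 25
python3 - <<'E'
from plan import *
im=eyes.grab_frame("side");im2=eyes.grab_frame("wrist");c=eyes.calibration("side")
a=cv2.resize(im[170:240,310:400],(540,420),interpolation=cv2.INTER_CUBIC);b=im2[100:310,190:420]
save("grip",cv2.resize(np.hstack([a,cv2.resize(b,(460,420))]),(800,336)))
E
```

```text
clock: 16.8
tcp_pos: [0.5206, -0.0992, 0.0545]
tcp_rot: [[-0.26, 0.966, 0.001], [0.966, 0.26, -0.002], [-0.002, 0.001, -1.0]]
ft_force: [-0.0, -0.6, 0.1]
gripper_width: 0.0507
grip_force: 0.0
clock: 17.3
tcp_pos: [0.5217, -0.0997, 0.0566]
tcp_rot: [[-0.263, 0.965, 0.004], [0.965, 0.263, -0.004], [-0.005, 0.003, -1.0]]
ft_force: [-3.2, -4.9, 0.3]
gripper_width: 0.0293
grip_force: 30.0
```

View pics/grip.png

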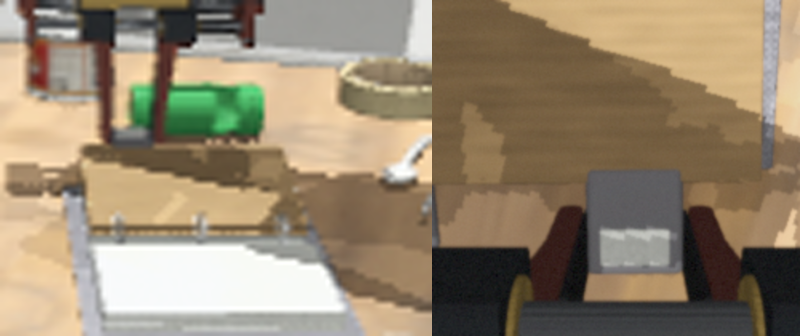

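Picture: the fingers straddle the tab's sides, closed at 29.3 mm on the 30 mm tab. Now the arc, with the tool kept vertical and the tab pivoting between the pads.

```bash
python3 - <<'E'
from plan import *
p,R,q=now();print((p[:2]-BO-.035*bx[:2])@by[:2],(p[:2]-BO)@bx[:2])
r=142;qs=np.linspace(.19,3.13,31)
print(''.join('%.1f 0 %.1f 0 0 0%s'%(r*(np.cos(a)-np.cos(b)),-r*(np.sin(b)-np.sin(a)),'\n' if i%10==9 else ';') for i,(a,b) in enumerate(zip(qs,qs[1:]))))
E
```

```text
-0.14199837045892005 0.036095718758546495
3.3 0 -13.5 0 0 0;4.6 0 -13.1 0 0 0;5.9 0 -12.6 0 0 0;7.1 0 -12.0 0 0 0;8.2 0 -11.2 0 0 0;9.3 0 -10.4 0 0 0;10.2 0 -9.4 0 0 0;11.1 0 -8.4 0 0 0;11.9 0 -7.2 0 0 0;12.5 0 -6.0 0 0 0
13.1 0 -4.8 0 0 0;13.5 0 -3.5 0 0 0;13.7 0 -2.2 0 0 0;13.9 0 -0.8 0 0 0;13.9 0 0.6 0 0 0;13.8 0 1.9 0 0 0;13.5 0 3.3 0 0 0;13.1 0 4.6 0 0 0;12.6 0 5.8 0 0 0;12.0 0 7.0 0 0 0
11.3 0 8.2 0 0 0;10.4 0 9.2 0 0 0;9.4 0 10.2 0 0 0;8.4 0 11.1 0 0 0;7.3 0 11.9 0 0 0;6.1 0 12.5 0 0 0;4.8 0 13.0 0 0 0;3.5 0 13.5 0 0 0;2.2 0 13.7 0 0 0;0.8 0 13.9 0 0 0
```

```bash
python3 -m handwheel '1.5 0 -7 0 0 0;1.8 0 -6.5 0 0 0;4.6 0 -13.1 0 0 0;5.9 0 -12.6 0 0 0;7.1 0 -12 0 0 0;8.2 0 -11.2 0 0 0;9.3 0 -10.4 0 0 0;0 0 0 0 0 0'
python3 - <<'E'
from plan import *
print(observe()["wrist_torque"],[ (np.round(x["bbox"]).tolist(),round(x["p"],2)) for x in (eyes.grab_frame("top") is not None and models.look_for("top","top_leaf"))])
im=eyes.grab_frame("side");save("arc",cv2.resize(im[100:260,250:420],(680,600),interpolation=cv2.INTER_CUBIC))
E
```

```text
clock: 18.2
tcp_pos: [0.5112, -0.0619, 0.1306]
tcp_rot: [[-0.263, 0.965, 0.006], [0.965, 0.263, -0.005], [-0.006, 0.004, -1.0]]
ft_force: [-3.9, -6.9, 3.9]
gripper_width: 0.0292
grip_force: 30.0
[-1.56497038  0.87977602  0.03633445] [([312.0, 201.0, 40.0, 58.0], 0.55)]
```

View pics/arc.png

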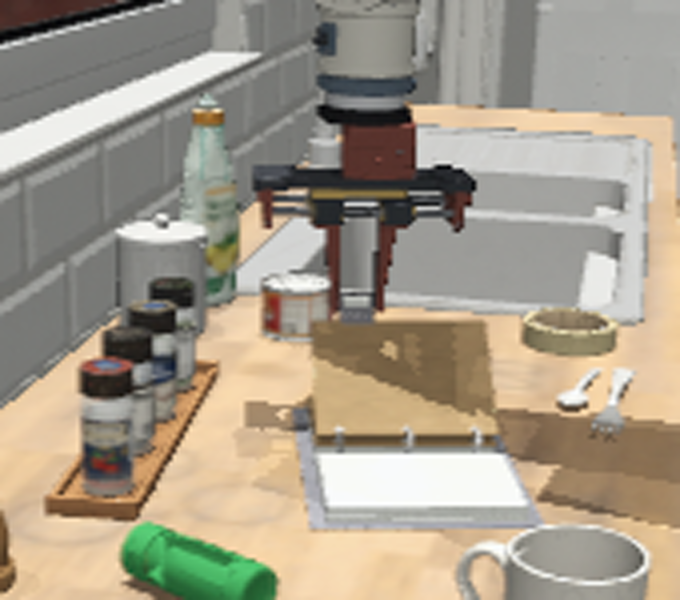

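The leaf is rising with the grip, the tab is held at crop (357,315), and all four jars stand. I've used all 10 pictures, so I continue on numbers.

```bash
python3 -m handwheel '10.2 0 -9.4 0 0 0;11.1 0 -8.4 0 0 0;11.9 0 -7.2 0 0 0;12.5 0 -6 0 0 0;13.1 0 -4.8 0 0 0;13.5 0 -3.5 0 0 0;13.7 0 -2.2 0 0 0;13.9 0 -0.8 0 0 0;0 0 0 0 0 0'
python3 -m handwheel '13.9 0 0.6 0 0 0;13.8 0 1.9 0 0 0;13.5 0 3.3 0 0 0;13.1 0 4.6 0 0 0;12.6 0 5.8 0 0 0;12 0 7 0 0 0;0 0 0 0 0 0'
python3 -m handwheel '11.3 0 8.2 0 0 0;10.4 0 9.2 0 0 0;9.4 0 10.2 0 0 0;8.4 0 11.1 0 0 0;7.3 0 11.9 0 0 0;0 0 0 0 0 0'
```

```text
clock: 19.25
tcp_pos: [0.4856, 0.0358, 0.1722]
tcp_rot: [[-0.263, 0.965, 0.008], [0.965, 0.263, -0.003], [-0.005, 0.007, -1.0]]
ft_force: [-0.4, 1.1, 0.3]
gripper_width: 0.022
grip_force: 0.0
clock: 19.95
tcp_pos: [0.4639, 0.112, 0.1455]
tcp_rot: [[-0.263, 0.965, 0.003], [0.965, 0.263, -0.004], [-0.005, 0.002, -1.0]]
ft_force: [1.1, -0.6, 0.1]
gripper_width: 0.0222
grip_force: 0.0
clock: 20.55
tcp_pos: [0.4518, 0.1562, 0.0941]
tcp_rot: [[-0.263, 0.965, 0.002], [0.965, 0.263, -0.004], [-0.005, 0.001, -1.0]]
ft_force: [0.2, 0.0, -0.2]
gripper_width: 0.0222
grip_force: 0.0
```

The tab slipped out of the pads on the way (width 22 mm, force 0), so I locate the leaf's angle.

```bash
python3 - <<'E'
from plan import *
for n in("top","side"):
    im=eyes.grab_frame(n);save(n+"L",im);c=eyes.calibration(n)
    for l in("top_leaf","top_leaf_tab","under_leaf_tab"): print(n,l,[(np.round(x["bbox"]).astype(int).tolist(),round(x["p"],2)) for x in models.look_for(n,l)])
    for a in(.2,.6,.9,1.1,1.3,1.5,1.7,1.9,2.1):
        X=np.array([proj(c,tabp(a,r,x)) for r in(.009,.124) for x in(-.074,.074)]);T=np.array([proj(c,tabp(a,r,x)) for r in(.124,.153) for x in(.02,.05)])
        B=lambda Z:np.r_[Z.min(0),Z.max(0)-Z.min(0)].round(0).astype(int).tolist()
        print(a,B(X),B(T))
E
```

```text
top top_leaf [([307, 199, 27, 63], 0.93)]
top top_leaf_tab [([306, 203, 24, 63], 0.87), ([271, 187, 105, 91], 0.52)]
top under_leaf_tab [([313, 193, 67, 66], 0.97)]
0.2 [310, 192, 60, 69] [357, 199, 15, 15]
0.6 [310, 193, 55, 69] [351, 199, 14, 15]
0.9 [309, 194, 47, 68] [342, 202, 12, 15]
1.1 [308, 196, 39, 66] [333, 204, 10, 15]
1.3 [308, 198, 30, 65] [323, 207, 7, 15]
1.5 [307, 201, 20, 65] [313, 211, 4, 14]
1.7 [299, 204, 22, 65] [300, 214, 5, 14]
1.9 [289, 205, 32, 66] [286, 217, 8, 14]
2.1 [279, 206, 41, 68] [274, 220, 11, 15]
side top_leaf [([329, 185, 50, 32], 0.65)]
side top_leaf_tab [([330, 182, 43, 32], 0.87)]
side under_leaf_tab [([330, 206, 40, 11], 0.43)]
0.2 [326, 198, 47, 19] [333, 194, 9, 4]
0.6 [327, 187, 47, 29] [334, 180, 9, 7]
0.9 [327, 182, 46, 34] [334, 174, 9, 8]
1.1 [328, 180, 46, 36] [335, 171, 9, 9]
1.3 [328, 179, 47, 36] [336, 170, 10, 9]
1.5 [328, 180, 48, 35] [337, 171, 10, 9]
1.7 [328, 182, 50, 33] [337, 174, 10, 9]
1.9 [328, 187, 51, 29] [338, 179, 11, 8]
2.1 [328, 192, 52, 24] [338, 186, 11, 7]
```

Leaf stands at q ≈ 1.35–1.4 and stays put, and the under leaf is flat. I go over it to its right side with the fingers shut and push it down to the left.

```bash
python3 -m handwheel '0 0 -20 0 0 0;0 0 -40 0 0 0;0 0 -40 0 0 0;0 0 -40 0 0 0;-20 -3 -5 0 0 0;-44 -7 0 0 0 0;-44 -7 0 0 0 0;-44 -7 0 0 0 0;-44 -7 0 0 0 0;-26 -5 0 0 0 0' 0
python3 - <<'E'
from plan import *
p,R,q=now();v=p[:2]-BO;print(p,"by",v@by[:2]*1e3,"bx",v@bx[:2]*1e3,"tipz",p[2]-.022,Ro.from_matrix(R.T@RD).as_rotvec().round(3))
pt=[(-85,None)]
r=100;pts=[]
for a in np.linspace(1.35,3.13,16):
    pts.append((-r*np.cos(a)-2*np.sin(a)-10*np.sin(a),18.5+r*np.sin(a)-2*np.cos(a)))
print(np.round(pts[0]))
print(';'.join('%.1f 0 %.1f 0 0 0'%(b[0]-a[0],a[1]-b[1]) for a,b in zip(pts,pts[1:])),pts[-1])
E
```

```text
clock: 21.95
tcp_pos: [0.4758, -0.0702, 0.2424]
tcp_rot: [[-0.26, 0.966, 0.007], [0.966, 0.26, -0.004], [-0.006, 0.005, -1.0]]
ft_force: [0.0, 1.1, -0.5]
gripper_width: 0.0006
grip_force: 0.0
[ 0.47575019 -0.07022553  0.2423872 ] by -101.54905578345111 bx -0.4920887704952378 tipz 0.2203872018495093 [ 0.005  0.006 -0.002]
[-34. 116.]
11.5 0 -2.1 0 0 0;11.8 0 -0.7 0 0 0;11.9 0 0.7 0 0 0;11.9 0 2.1 0 0 0;11.7 0 3.4 0 0 0;11.4 0 4.7 0 0 0;10.9 0 6.0 0 0 0;10.2 0 7.2 0 0 0;9.4 0 8.2 0 0 0;8.4 0 9.2 0 0 0;7.4 0 10.0 0 0 0;6.2 0 10.7 0 0 0;5.0 0 11.2 0 0 0;3.6 0 11.6 0 0 0;2.3 0 11.8 0 0 0 (np.float64(99.8541718671555), np.float64(21.659105005503616))
```

```bash
python3 -m handwheel '0 0 20 0 0 0;0 0 40 0 0 0;0 0 34 0 0 0;5 0 10 0 0 0;20 0 0 0 0 0;16 0 0 0 0 0;13 0 0 0 0 0;13 0 0 0 0 0;0 0 0 0 0 0'|head -4
python3 -m handwheel '11.5 0 -2.1 0 0 0;11.8 0 -0.7 0 0 0;11.9 0 0.7 0 0 0;11.9 0 2.1 0 0 0;11.7 0 3.4 0 0 0;0 0 0 0 0 0'|head -4
python3 - <<'E'
from plan import *
p,R,q=now();v=p[:2]-BO;print("by",v@by[:2]*1e3,"bx",v@bx[:2]*1e3,"tipz",p[2]-.022)
for n in("top","side"):
    eyes.grab_frame(n);print(n,[(np.round(x["bbox"]).astype(int).tolist(),round(x["p"],2)) for x in models.look_for(n,"top_leaf")])
E
```

```text
clock: 22.85
tcp_pos: [0.4585, -0.0019, 0.1381]
tcp_rot: [[-0.263, 0.965, 0.006], [0.965, 0.263, -0.003], [-0.005, 0.005, -1.0]]
ft_force: [0.3, 1.6, 0.4]
clock: 23.45
tcp_pos: [0.4425, 0.0549, 0.1333]
tcp_rot: [[-0.263, 0.965, 0.004], [0.965, 0.263, -0.003], [-0.004, 0.003, -1.0]]
ft_force: [-0.0, -0.4, -0.3]
by 27.943445799072304 bx 0.19520515971031133 tipz 0.11131622392718515
top [([285, 211, 19, 2], 0.54)]
side [([328, 182, 53, 36], 0.79), ([362, 240, 51, 49], 0.7)]
```

```bash
python3 -m handwheel '11.4 0 4.7 0 0 0;10.9 0 6 0 0 0;10.2 0 7.2 0 0 0;9.4 0 8.2 0 0 0;8.4 0 9.2 0 0 0;7.4 0 10 0 0 0;6.2 0 10.7 0 0 0;5 0 11.2 0 0 0;3.6 0 11.6 0 0 0;0 0 5 0 0 0'
python3 -m handwheel '0 0 3 0 0 0;0 0 2 0 0 0;0 0 1 0 0 0;0 0 0 0 0 0'
python3 - <<'E'
from plan import *
p,R,q=now();v=p[:2]-BO;print("by",v@by[:2]*1e3,"bx",v@bx[:2]*1e3,"tipz",p[2]-.022)
for n in("top","side"):
    eyes.grab_frame(n);c=eyes.calibration(n);print(n,[(np.round(x["bbox"]).astype(int).tolist(),round(x["p"],2)) for x in models.look_for(n,"top_leaf")])
    for a in(2.7,2.9,3.0,3.14):
        X=np.array([proj(c,tabp(a,r,x)) for r in(.009,.124) for x in(-.074,.074)]);print(a,X.min(0).round(),(X.max(0)-X.min(0)).round())
E
```

```text
clock: 24.65
tcp_pos: [0.4241, 0.1235, 0.0484]
tcp_rot: [[-0.262, 0.965, 0.004], [0.965, 0.262, -0.004], [-0.005, 0.003, -1.0]]
ft_force: [0.4, -0.1, 0.7]
gripper_width: 0.0002
grip_force: 0.2
clock: 25.05
tcp_pos: [0.425, 0.1232, 0.0439]
tcp_rot: [[-0.261, 0.965, 0.006], [0.965, 0.261, -0.003], [-0.005, 0.005, -1.0]]
ft_force: [1.4, 0.8, 0.5]
gripper_width: 0.0008
grip_force: 0.0
by 98.36757800648768 bx 1.2807345721662733 tipz 0.02189952516088494
top [([261, 207, 58, 60], 0.82)]
2.7 [261. 206.] [58. 71.]
2.9 [259. 206.] [59. 70.]
3.0 [259. 206.] [60. 70.]
3.14 [259. 206.] [59. 69.]
side [([269, 197, 15, 34], 0.66)]
2.7 [328. 216.] [54.  2.]
2.9 [328. 218.] [54.  6.]
3.0 [328. 219.] [54. 10.]
3.14 [328. 219.] [53. 15.]
```

```bash
python3 -m handwheel '0 0 1 0 0 0;0 0 1 0 0 0;0 0 0.5 0 0 0;0 0 0 0 0 0;0 0 0 0 0 0'|sed -n 1,4p; python3 -m handwheel '0 0 0.7 0 0 0;0 0 0.7 0 0 0;0 0 0 0 0 0'|sed -n 1,4p
```

```text
clock: 25.75
tcp_pos: [0.4252, 0.1234, 0.0424]
tcp_rot: [[-0.262, 0.965, 0.006], [0.965, 0.262, -0.003], [-0.005, 0.005, -1.0]]
ft_force: [-4.4, -1.0, 19.9]
clock: 26.05
tcp_pos: [0.4252, 0.1234, 0.0419]
tcp_rot: [[-0.262, 0.965, 0.007], [0.965, 0.262, -0.003], [-0.005, 0.006, -1.0]]
ft_force: [-6.7, -2.7, 38.6]
```

Firm contact at the flat height, so the leaf is down. I retreat and verify.

```bash
python3 -m handwheel '0 0 -5 0 0 0;0 0 -20 0 0 0;0 0 -40 0 0 0;0 0 -40 0 0 0;0 0 -40 0 0 0;0 0 -20 0 0 0;0 0 0 0 0 0;0 0 0 0 0 0'
python3 - <<'E'
from plan import *
B=lambda Z:np.r_[Z.min(0),Z.max(0)-Z.min(0)].round(0).astype(int).tolist()
for n in("top","side","wrist"):
    im=eyes.grab_frame(n);save(n+"E",im);c=eyes.calibration(n)
    for l in("top_leaf","top_leaf_tab","under_leaf_tab","standing_jar_1","fallen_jar_center"): print(n,l,[(np.round(x["bbox"]).astype(int).tolist(),round(x["p"],2)) for x in models.look_for(n,l)])
    for a in(2.9,3.0,3.14):
        print(a,B(np.array([proj(c,tabp(a,r,x)) for r in(.009,.124) for x in(-.074,.074)])),B(np.array([proj(c,tabp(a,r,x)) for r in(.124,.153) for x in(.02,.05)])),"u0",B(np.array([proj(c,tabp(0,r,x)) for r in(.124,.153) for x in(-.065,-.035)])))
# fine: jar cap expected vs image in top (red pixels)
im=eyes.grab_frame("top").astype(int);c=eyes.calibration("top")
m=((im[:,:,0]>90)&(im[:,:,1]<65)&(im[:,:,2]<65));m[:115]=0;m[175:]=0;m[:,:245]=0;m[:,295:]=0
ys,xs=np.where(m);print(len(xs),(xs.min()+xs.max())/2,(ys.min()+ys.max())/2,at(c,(xs.min()+xs.max())/2,(ys.min()+ys.max())/2,.109))
E
```

```text
clock: 26.85
tcp_pos: [0.4238, 0.1238, 0.2047]
tcp_rot: [[-0.262, 0.965, 0.006], [0.965, 0.262, -0.003], [-0.005, 0.005, -1.0]]
ft_force: [0.5, 0.0, 0.1]
gripper_width: 0.0004
grip_force: 0.0
top top_leaf [([279, 209, 40, 60], 0.63), ([293, 130, 14, 26], 0.21)]
top top_leaf_tab [([278, 205, 39, 68], 0.79)]
top under_leaf_tab [([311, 193, 71, 68], 0.66), ([157, 279, 24, 36], 0.19)]
top standing_jar_1 [([323, 131, 17, 25], 0.9), ([295, 129, 11, 28], 0.86), ([356, 127, 21, 24], 0.59)]
top fallen_jar_center [([190, 174, 36, 44], 0.93), ([258, 136, 22, 26], 0.88), ([400, 202, 25, 38], 0.61)]
2.9 [259, 206, 59, 70] [250, 227, 15, 15] u0 [365, 232, 14, 15]
3.0 [259, 206, 60, 70] [249, 227, 15, 15] u0 [365, 232, 14, 15]
3.14 [259, 206, 59, 69] [250, 227, 14, 15] u0 [365, 232, 14, 15]
side top_leaf [([328, 216, 54, 24], 0.96)]
side top_leaf_tab [([328, 218, 56, 21], 0.85), ([271, 197, 14, 33], 0.22)]
side under_leaf_tab [([329, 201, 46, 16], 0.93)]
side standing_jar_1 [([322, 207, 63, 35], 0.67), ([280, 178, 16, 32], 0.57), ([287, 174, 14, 30], 0.57), ([274, 186, 14, 36], 0.54)]
side fallen_j
[... 163 characters left out ...]
, 219, 54, 10] [339, 229, 12, 3] u0 [356, 202, 10, 3]
3.14 [328, 219, 53, 15] [339, 234, 11, 4] u0 [356, 202, 10, 3]
wrist top_leaf [([241, 130, 150, 127], 0.83)]
wrist top_leaf_tab [([236, 130, 156, 124], 0.72)]
wrist under_leaf_tab [([313, 327, 9, 39], 0.71), ([459, 172, 134, 204], 0.69)]
wrist standing_jar_1 [([505, 275, 77, 97], 0.67), ([477, 336, 57, 36], 0.59)]
wrist fallen_jar_center [([521, 204, 118, 74], 0.97), ([444, 0, 116, 91], 0.62)]
2.9 [231, 167, 170, 104] [338, 135, 37, 32] u0 [259, 377, 27, 21]
3.0 [234, 163, 164, 108] [338, 130, 35, 32] u0 [259, 377, 27, 21]
3.14 [238, 159, 155, 111] [337, 128, 33, 31] u0 [259, 377, 27, 21]
142 273.0 149.5 [0.64457368 0.12611783 0.109     ]
```

```bash
python3 - <<'E'
from plan import *
for n in("top","side"):
    c=eyes.calibration(n);X=np.array([proj(c,[.6605+.0205*np.cos(t),.1435+.0205*np.sin(t),z]) for z in(.004,.109) for t in np.linspace(0,6.28,30)])
    print(n,X.min(0).round(1),(X.max(0)-X.min(0)).round(1))
print(ticket.job_done())
E
```

```text
top [256.8 134. ] [21.8 25.5]
side [268.6 194.3] [14.5 37.7]
the job is handed in; nothing more can be done
None
```

I handed the job in at about 27 s of the 67 s allowed, and the system gave no verdict. My camera checks show the jar upright, cap on top, within a few millimetres of the cork centre, the top leaf flat on the left page, and the second leaf still on the right. The standing jars stayed in place, and the robot has let go and is clear. I took no final check of the mug, tin or pepper mill, but the arm never went near them. The tab slipped out of the grip partway, so I finished turning the leaf by pushing it over with closed fingers, pressing with 38.6 N against the 40 N limit.

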